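# Load a sharpening stone into its sprung holder and lock it

## Robot

A 7-joint arm with a two-finger parallel gripper is mounted at the origin on a cart in front of the work surface, level with it; the furniture and walls round the work are solid. World frame = base frame: x ahead of the robot, y to its left, z up, the work surface at z = 0. Lengths are in mm, angles in degrees, forces in N, time in s.
With the tool pointing down it reaches from about 400 to 850 mm from the base axis. Payload 10.4 kg.
Tool frame: the origin (TCP) lies at the very end of the fingers, on their centre line; the grasp point (between the pads) lies 19 mm behind it (ctrl.grasp_offset is the distance from the TCP to the grasp point, in mm); z points along the fingers, y is the line along which they close (so a half turn about z gives the same grasp; the last joint's range is limited). The gripper opens to 87 mm and grips with 3 to 60 N. Pads are 19 mm wide; open, the fingers measure 117 mm over their backs; the gripper's body (75 mm by 190 mm) begins 51 mm behind the grasp point.
Start: joints at [-75.436, 19.034, -3.707, 83.658, 1.238, 77.344, -5.071], TCP at [170.785, 601.236, 222.576] pointing down, gripper open.
Joint ranges: [-148.97, 148.97], [-28.65, 121.19], [-84.17, 76.75], [9.2, 138.47], [-72.65, 252.65], [3.7, 117.97], [-149.18, 149.18]. Speed limits (degrees/s): [127.2, 127.2, 159.86, 159.86, 180, 180, 180].

## Interface

Orientations are given as [roll, pitch, yaw] about the fixed x, y, z axes, in that order (R = Rz(yaw) Ry(pitch) Rx(roll)).
In Python, from bench import ctrl gives the robot as it stands.
- The arm moves only by the tool arm_command, never from a script. Its argument "moves" is a list of rows, each an object of numbers: "tx", "ty", "tz": the shift along the tool's x, y, z as a fraction of full scale; "rx", "ry", "rz": the turn, a rotation vector about the tool's x, y, z as a fraction of full scale. In form: [{"tx": .., "ty": .., "tz": .., "rx": .., "ry": .., "rz": ..}, ...]. A call has exactly 8 rows; each row shifts and turns the commanded pose from where the row before left it, along the tool's axes as they then stand; what a row does not reach is not made up. Full scale, the value 1, is 20 mm for a shift and 5 degrees for a turn. A row lasts 1/10 s, in which the tool goes at most 50 mm and 8.59 degrees, less where a joint would pass 70% of its speed; a pose out of reach is approached as far as the arm can. A call with a number of a shift or a turn outside -1 to 1 is refused whole. A call with a gripper value outside its range is refused whole. "hand" is the opening, from -1 (shut) to 1 (fully open), set as the call begins (left out, the last holds). The fingers move at their own pace and stop on an object; the grip force is fixed at half the most. Time passes only in rows, so rows that do not move let the fingers close, or fill a call up. It gives the time, the measured TCP pose, the force, the opening and the grip force at its end, in the units of the state.
- ctrl.observe(): the state, without advancing time (a new reading comes with each control period).
- ctrl.capture(name): name is "side" or "top" or "wrist"; returns the picture (420x560x3 uint8, red, green, blue); there is no depth.
- ctrl.camera_info(name): a dict with "intrinsics" (3x3 intrinsics, pixels), "world_from_camera" (4x4, takes a point from camera to world coordinates); the wrist camera has in their place "mount" (4x4, takes a point from camera to tool coordinates, whose origin is the TCP and whose axes are the flange's). Camera axes: x right, y down, z forward; pixel columns grow to the right and rows downward; lengths in mm; the calibration is good to about 2 mm. A picture is of the moment at which its call begins: read the wrist's pose just before it. camera_info takes no time and is no camera call.
- ctrl.job_done(): hands the job in; it is judged then, once.
Trained networks look in the newest picture that a camera, given by its name, has taken for a name from the list of things; names that differ only in an ending like _2 or _b are one class to them, and where a whole thing is asked for, a point or a joint stands for the part that bears it (a point fixed in the world has none). Each returns a list of dicts, best first, with "p" (0 to 1); they miss things now and then, are a little off and sometimes report something else, mostly with a low value. They report only what shows in the picture. A call takes as long as a camera call. They do not tell look-alikes from the thing itself.
- ctrl.silhouettes(camera, thing): "mask" (420x560 bool, what is visible of it) and "pixel" ([row, column] in pixels, amid what is visible of it).
The state is a dict: "time_s": time; "joints": joint angles; "dq": joint speeds; "joint_torque": joint torques, N m; "ee_pos": TCP position; "eef_rot": TCP orientation; "wrist_force": force on the tool from outside, world axes, zero at the start; "torque": the same for the moment, N m; "gripper_width": finger opening in mm; "grasp_force": force on a finger pad.
Only numpy, scipy, OpenCV 4.12 (cv2) and the standard library are available. Lean on these libraries where they do the work, as an engineer would, in place of code of your own. Each camera call takes 0.05 s, during which the arm holds its last target. There are 200 camera calls.

## Task

Load the sharpening stone into its holder, stone side up: with the plate tilted a little, put one end under the hood of the sprung jaw, ease the jaw back against its spring until the other end drops behind the low end stop, and press it right down so that the plate lies flat on the bed with the jaw pushing it against the stop; then push the locking rail fully home over that end. Be gentle, since the stone is brittle: never let the jaw hit the end of its travel hard, never force the plate or the rail, and leave the other things on the worktop where they are.

Things in the scene. Friction and masses are not known exactly. Their poses are not given: they have to be found in the camera images.
- stone: Loose sharpening stone, about 0.4 kg, 27 mm high in all. Metal backing plate 170 x 56 x 5 mm (x, y, z), on it a stone 142 x 48 mm, 22 mm thick (grey below, reddish on top); 14 mm of bare plate sticks out at each end, 4 mm along each side. Either end may go first. Origin: centre of the plate's underside; x along the length, z up through the stone.
- holder: Fixed stone holder, wooden base 276 x 94 mm. Origin: on the worktop below the middle of the stone's place; x along the channel to the sprung jaw, z up. Steel bed 22 mm above the worktop. Seated stone: origin at 0, 0, 22 mm, either way round, jaw pressed back 6 mm. Channel edges: round bars 6 mm thick, 59 mm apart, 5 mm above the bed, x = -87 to 73 mm. Housing at x = 109 to 125 mm, 39 mm high.
- end_stop (a point): Middle of the inner top edge of the holder's end stop, at x = -85 mm in the holder's frame: a fixed bar 4 mm high above the bed, 4 mm thick, 50 mm across. The tail of the seated plate butts against its inner face. Friction there and at the jaw can hold the plate a millimetre or two off the bed until it is pressed down.
- jaw: Sprung jaw, a steel block 54 mm wide. Origin: foot of the face the plate's nose pushes, at bed height, x = 79 mm in the holder's frame when relaxed. Slides to +x up to 10.5 mm, to a hard stop. Spring 4 N at first, 0.8 N more per mm (8.8 N seated, 12.4 N at the stop). Its hood reaches 8 mm out over the plate (to -x), underside 8 mm and top 12 mm above the bed.
- lock_rail (a joint): Locking rail's travel along the holder's +x in m: 0 open, 0.024 fully home. Friction about 2.5 N; it stays where it is left. Its tongue is 42 mm wide, 7 to 10 mm above the bed; front edge at x = -100 mm in the holder's frame when open, -76 mm when home, then over the plate's tail. It goes home only if the tail lies on the bed behind the end stop.
- rail_tab (a point): Top centre of the upright push tab on the locking rail, 55 mm above the worktop; tab 10 mm thick along the holder's x, 32 mm wide, standing 23 mm above the rail. It moves with the rail: x = -129 mm in the holder's frame when open, -105 mm when home.
- milk_jug: Small white stoneware jug, 65 x 92 x 78 mm, a bystander. Origin: centre of its underside.
- kitchen_timer: Round wind-up kitchen timer, 61 mm wide, 60 mm high, a bystander. Origin: centre of its underside.
- salt_cellar: Round wooden salt box, 84 mm wide, 62 mm high, a bystander. Origin: centre of its underside.
Not all that is in view belongs to the job. What is shaped like the stone but red is not meant.

How it is judged:
By the outcome, as a careful person would: the job done as asked, in the order asked, and still so for the second after the job is handed in, with the robot touching nothing.
It also fails if it takes over 64 s, if anything falls off the work surface, if the arm or the gripper's body presses on something with over 40 N, if the wrist force passes 120 N, or if a joint passes its speed limit or range.

## Working session

There is one attempt and no reset: what is moved stays moved. The work goes in short steps, Python scripts to look and compute and a tool call to move; the robot and the scene stay as the last step left them, time stands still between calls to the robot, and variables do not carry over. Pictures are saved under pics/ and viewed, at most 12 in all, crops included, and the job is handed in when it is done.

Besides the shell and the picture viewer there is one more tool, called after "Call:" in YAML: its name, and indented under it one key for each argument. arm_command: Moves the arm, as the interface text tells. Its arguments: {"type":"object","properties":{"moves":{"type":"array","items":{"type":"object","properties":{"tx":{"type":"number"},"ty":{"type":"number"},"tz":{"type":"number"},"rx":{"type":"number"},"ry":{"type":"number"},"rz":{"type":"number"}}}},"hand":{"type":"number"}},"required":["moves"]}

```bash
ls; mkdir -p pics; cat > h.py <<'E'
import numpy as np, cv2
from scipy.spatial.transform import Rotation as R
from bench import ctrl
def cam(name, st=None):
    i=ctrl.camera_info(name); K=np.array(i["intrinsics"])
    if name=="wrist":
        st=st or ctrl.observe(); T=np.eye(4)
        T[:3,:3]=R.from_euler('xyz',st["eef_rot"],degrees=True).as_matrix(); T[:3,3]=st["ee_pos"]
        return K,T@np.array(i["mount"])
    return K,np.array(i["world_from_camera"])
def proj(P,K,T):
    p=(np.atleast_2d(P)-T[:3,3])@T[:3,:3]; q=p@K.T; return q[:,:2]/q[:,2:]
def back(uv,z,K,T):
    uv=np.atleast_2d(uv).astype(float); d=np.c_[uv,np.ones(len(uv))]@np.linalg.inv(K).T@T[:3,:3].T
    s=(z-T[2,3])/d[:,2]; return T[:3,3]+d*s[:,None]
def snap(name,fn=None):
    st=ctrl.observe(); im=ctrl.capture(name)
    if fn: cv2.imwrite("pics/"+fn,im[:,:,::-1])
    return im,*cam(name,st)
E
python3 - <<'E'
from h import *
print(ctrl.observe())
ims=[]
for c in ("top","side"):
    im,K,T=snap(c,c+"0.png"); print(c,K.round(1).tolist(),T.round(3).tolist())
    for t in ("stone","holder","jaw","lock_rail","milk_jug","kitchen_timer","salt_cellar"):
        for d in ctrl.silhouettes(c,t)[:3]:
            m=d["mask"]; ys,xs=np.nonzero(m)
            r=cv2.minAreaRect(np.c_[xs,ys].astype(np.float32))
            print(t,round(d["p"],2),np.round(d["pixel"]),m.sum(),np.round(cv2.boxPoints(r)).tolist(), back([d["pixel"][::-1]],20,K,T).round(0).tolist())
E
```

```text
pics
{'time_s': 0.0, 'joints': array([-75.43441334,  19.0707238 ,  -3.70793643,  83.70308749,
         1.23876936,  77.34320084,  -5.07171128]), 'dq': array([-0.04534732, -0.033544  ,  0.10979339,  0.03565607, -0.08559476,
        0.10014753, -0.06767789]), 'joint_torque': array([ 1.10662506e-04, -6.23264122e+01,  2.47333373e-02, -3.89887261e+01,
       -6.14644960e-02,  3.97421373e-02,  1.10954700e-04]), 'ee_pos': array([170.71247871, 600.85609331, 221.79192868]), 'eef_rot': array([-1.79923009e+02,  4.36241864e-03,  1.64140753e+02]), 'wrist_force': array([ 0.09288473,  0.08854869, -0.40474858]), 'torque': array([-0.00202605, -0.00680401,  0.02147408]), 'grasp_force': 0.0, 'gripper_width': 87.01277173861762}
top [[465.1, 0.0, 280.4], [0.0, 465.1, 198.4], [0.0, 0.0, 1.0]] [[0.023, -0.998, 0.064, 457.513], [-1.0, -0.022, 0.009, 102.988], [-0.008, -0.064, -0.998, 1445.687], [0.0, 0.0, 0.0, 1.0]]
stone 0.88 [219. 350.] 971 [[335.0, 195.0], [352.0, 191.0], [364.0, 245.0], [346.0, 249.0]] [[491.0, -98.0, 20.0]]
stone 0.78 [245. 403.] 999 [[377.0, 233.0], [389.0, 219.0], [432.0, 256.0], [41
[... 1301 characters left out ...]
8. 219.] 94 [[208.0, 187.0], [221.0, 180.0], [224.0, 186.0], [211.0, 193.0]] [[493.0, 380.0, 20.0]]
lock_rail 0.48 [218. 250.] 72 [[242.0, 217.0], [251.0, 212.0], [254.0, 219.0], [245.0, 223.0]] [[476.0, 183.0, 20.0]]
milk_jug 0.73 [199. 305.] 425 [[290.0, 208.0], [294.0, 185.0], [317.0, 189.0], [312.0, 212.0]] [[687.0, 123.0, 20.0]]
kitchen_timer 0.6 [298. 397.] 381 [[387.0, 287.0], [407.0, 287.0], [407.0, 309.0], [387.0, 309.0]] [[590.0, -371.0, 20.0]]
salt_cellar 0.86 [157. 203.] 496 [[190.0, 146.0], [212.0, 143.0], [215.0, 168.0], [193.0, 171.0]] [[556.0, 569.0, 20.0]]
salt_cellar 0.53 [217. 244.] 116 [[240.0, 217.0], [250.0, 210.0], [256.0, 219.0], [246.0, 225.0]] [[464.0, 196.0, 20.0]]
```

```bash
python3 - <<'E'
import cv2,numpy as np
a=cv2.imread("pics/top0.png")[130:290,110:470];b=cv2.imread("pics/side0.png")[130:350,180:420]
a=cv2.resize(a,(800,356),interpolation=cv2.INTER_CUBIC)
b=cv2.resize(b,None,fx=1.1,fy=1.1)
c=np.zeros((600,800,3),np.uint8);c[:356]=a;c[357:357+242,:264]=b[:242]
cv2.imwrite("pics/m0.png",c)
E
```

```text
(no output)
```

View pics/m0.png

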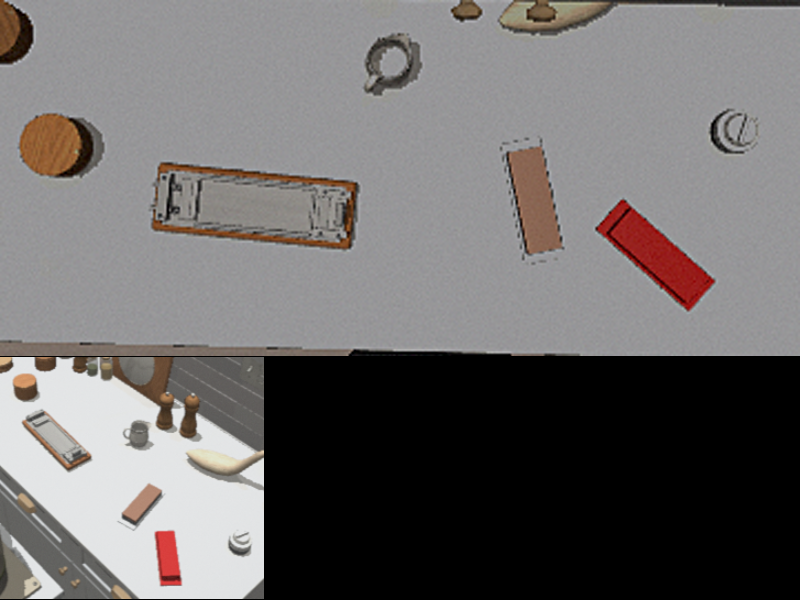

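The worktop from above: the stone (brown-red top, plate ends showing) is at about top px (350,219). The red decoy is at (403,245). The holder is at (224,225), with its jaw on the left (world +y) and its rail on the right.

```bash
python3 - <<'E'
from h import *
K,T=cam("wrist"); i=ctrl.camera_info("wrist"); print(K.round(1).tolist(),np.round(i["mount"],3).tolist())
print(back([[280,210],[0,0],[559,0],[559,419],[0,419]],20,K,T).round(0).tolist())
K,T=cam("top"); 
print(back([[335.0, 195.0], [352.0, 191.0], [364.0, 245.0], [346.0, 249.0]],15,K,T).round(0).tolist())
print(back([[178.0, 234.0], [181.0, 202.0], [270.0, 210.0], [267.0, 242.0]],18,K,T).round(0).tolist())
E
```

```text
[[317.4, 0.0, 280.2], [0.0, 317.4, 211.5], [0.0, 0.0, 1.0]] [[-0.0, -0.967, -0.255, 69.895], [1.0, 0.0, -0.001, -0.262], [0.001, -0.255, 0.967, -162.215], [0.0, 0.0, 0.0, 1.0]]
[[194.0, 594.0, 20.0], [-95.0, 381.0, 20.0], [60.0, 925.0, 20.0], [601.0, 894.0, 20.0], [382.0, 122.0, 20.0]]
[[564.0, -52.0, 15.0], [577.0, -104.0, 15.0], [412.0, -143.0, 15.0], [399.0, -88.0, 15.0]]
[[433.0, 428.0, 18.0], [531.0, 422.0, 18.0], [513.0, 147.0, 18.0], [415.0, 154.0, 18.0]]
```

Call:
arm_command:
  moves:
    - {"tx": -0.5,"ty": -0.3}
    - {"tx": -1,"ty": -0.6}
    - {"tx": -1,"ty": -0.6}
    - {"tx": -1,"ty": -0.6}
    - {"tx": -1,"ty": -0.6}
    - {"tx": -1,"ty": -0.6}
    - {"tx": -1,"ty": -0.6}
    - {"tx": -1,"ty": -0.6}

```text
invalid input at $.moves[0]: expected keys tx, ty, tz, rx, ry, rz
```

Call:
arm_command:
  moves:
    - {"tx": -1,"ty": -0.6}
    - {"tx": -1,"ty": -0.6}
    - {"tx": -1,"ty": -0.6}
    - {"tx": -1,"ty": -0.6}
    - {"tx": -1,"ty": -0.6}
    - {"tx": -1,"ty": -0.6}
    - {"tx": -0.5,"ty": -0.4}
    - {"tx": 0,"ty": 0}

```text
invalid input at $.moves[0]: expected keys tx, ty, tz, rx, ry, rz
```

```bash
python3 - <<'E'
from h import *
s=ctrl.observe();print(s["ee_pos"],s["eef_rot"],s["joints"],s["time_s"])
im,K,T=snap("wrist","w1.png")
from math import *
o=im[:,:,::-1].copy()
for t in ("holder","jaw","lock_rail","end_stop","rail_tab"):
    for d in ctrl.silhouettes("wrist",t)[:2]:
        ys,xs=np.nonzero(d["mask"]); r=cv2.boxPoints(cv2.minAreaRect(np.c_[xs,ys].astype(np.float32)))
        print(t,round(d["p"],2),np.round(d["pixel"]),len(xs),r.round().tolist(),back(r,20,K,T).round(0)[:,:2].tolist())
# overlay guess
c,y=np.array([473,288]),radians(86.3); A=np.array([[cos(y),-sin(y)],[sin(y),cos(y)]])
def H(p): p=np.array(p,float); return np.c_[p[:,:2]@A.T+c,p[:,2]]
for x,z in ((-85,26),(71,34),(109,39),(125,39),(-134,55),(-100,32)):
    a,b=proj(H([[x,-25,z],[x,25,z]]),K,T); cv2.line(o,tuple(map(int,a)),tuple(map(int,b)),(0,255,0),1)
b=proj(H([[-138,-47,15],[138,-47,15],[138,47,15],[-138,47,15]]),K,T); cv2.polylines(o,[b.astype(int)],True,(255,0,0),1)
u0=b.min(0).astype(int)-15;u1=b.max(0).astype(int)+15;u0=u0.clip(0)
crop=np.hstack([im[u0[1]:u1[1],u0[0]:u1[0],::-1],o[u0[1]:u1[1],u0[0]:u1[0]]]) if False else o[u0[1]:u1[1],u0[0]:u1[0]]
f=min(800/crop.shape[1],600/crop.shape[0]); print(u0,f)
cv2.imwrite("pics/w1o.png",cv2.resize(crop,None,fx=f,fy=f,interpolation=cv2.INTER_CUBIC))
E
```

```text
[170.80579608 601.25378102 222.58873281] [1.79991670e+02 3.54497844e-07 1.64137999e+02] [-75.43544981  19.03352574  -3.70632659  83.65615467   1.23876966
  77.34183265  -5.07298601] 0.8
[ 18 382] 3.508771929824561
```

View pics/w1o.png

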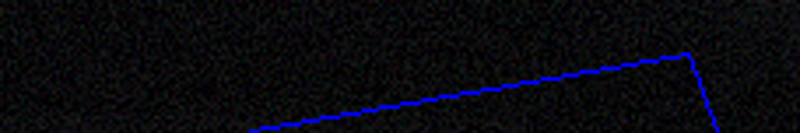

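All six keys are required in each row, so nothing moved. I'm resending.

Call:
arm_command:
  moves:
    - {"tx": -0.5,"ty": -0.3,"tz": 0,"rx": 0,"ry": 0,"rz": 0}
    - {"tx": -1,"ty": -0.6,"tz": 0,"rx": 0,"ry": 0,"rz": 0}
    - {"tx": -1,"ty": -0.6,"tz": 0,"rx": 0,"ry": 0,"rz": 0}
    - {"tx": -1,"ty": -0.6,"tz": 0,"rx": 0,"ry": 0,"rz": 0}
    - {"tx": -1,"ty": -0.6,"tz": 0,"rx": 0,"ry": 0,"rz": 0}
    - {"tx": -1,"ty": -0.6,"tz": 0,"rx": 0,"ry": 0,"rz": 0}
    - {"tx": -1,"ty": -0.6,"tz": 0,"rx": 0,"ry": 0,"rz": 0}
    - {"tx": -1,"ty": -0.6,"tz": 0,"rx": 0,"ry": 0,"rz": 0}

```text
time_s: 1.9
ee_pos: [291.7, 472.1, 222.7]
eef_rot: [180.0, 0.0, 164.1]
wrist_force: [0.1, 0.3, 0.3]
gripper_width: 86.7
grasp_force: 0.0
```

Call:
arm_command:
  moves:
    - {"tx": -1,"ty": -0.6,"tz": 0,"rx": 0,"ry": 0,"rz": 0}
    - {"tx": -1,"ty": -0.6,"tz": 0,"rx": 0,"ry": 0,"rz": 0}
    - {"tx": -1,"ty": -0.6,"tz": 0,"rx": 0,"ry": 0,"rz": 0}
    - {"tx": -1,"ty": -0.6,"tz": 0,"rx": 0,"ry": 0,"rz": 0}
    - {"tx": -1,"ty": -0.6,"tz": 0,"rx": 0,"ry": 0,"rz": 0}
    - {"tx": -1,"ty": -0.6,"tz": 0,"rx": 0,"ry": 0,"rz": 0}
    - {"tx": -0.5,"ty": -0.4,"tz": 0,"rx": 0,"ry": 0,"rz": 0}
    - {"tx": 0,"ty": 0,"tz": 0,"rx": 0,"ry": 0,"rz": 0}

```text
time_s: 2.7
ee_pos: [394.9, 359.3, 222.7]
eef_rot: [180.0, 0.0, 163.9]
wrist_force: [-0.4, -0.3, -1.1]
gripper_width: 87.3
grasp_force: 0.0
```

```bash
cat > look.py <<'E'
from h import *
from math import *
s=ctrl.observe();print(s["ee_pos"],s["eef_rot"],s["joints"],s["time_s"])
im,K,T=snap("wrist","w2.png")
o=im[:,:,::-1].copy()
for t in ("holder","jaw","lock_rail","rail_tab"):
    for d in ctrl.silhouettes("wrist",t)[:2]:
        ys,xs=np.nonzero(d["mask"]); r=cv2.boxPoints(cv2.minAreaRect(np.c_[xs,ys].astype(np.float32)))
        print(t,round(d["p"],2),np.round(d["pixel"]),len(xs),r.round().tolist(),back(r,20,K,T).round(0)[:,:2].tolist())
c,y=np.array([473,288]),radians(86.3); A=np.array([[cos(y),-sin(y)],[sin(y),cos(y)]])
def H(p): p=np.array(p,float); return np.c_[p[:,:2]@A.T+c,p[:,2]]
for x,z in ((-85,26),(71,34),(109,39),(125,39),(-134,55),(-100,32)):
    a,b=proj(H([[x,-25,z],[x,25,z]]),K,T); cv2.line(o,tuple(map(int,a)),tuple(map(int,b)),(0,255,0),1)
b=proj(H([[-138,-47,15],[138,-47,15],[138,47,15],[-138,47,15]]),K,T); cv2.polylines(o,[b.astype(int)],True,(255,0,0),1)
u0=b.min(0).astype(int)-15;u1=b.max(0).astype(int)+15;u0=u0.clip(0)
crop=o[u0[1]:u1[1],u0[0]:u1[0]]
f=min(800/crop.shape[1],600/crop.shape[0]); print(u0,f)
cv2.imwrite("pics/w2o.png",cv2.resize(crop,None,fx=f,fy=f,interpolation=cv2.INTER_CUBIC))
E
python3 look.py
```

```text
[394.94550628 359.26601103 222.69711513] [1.79998147e+02 2.21252670e-02 1.63942283e+02] [-54.20707142   7.3258863    7.65914155  97.99944155  -0.98992841
  74.72969537  27.5931104 ] 2.7
holder 0.84 [246. 274.] 9050 [[123.0, 247.0], [348.0, 202.0], [362.0, 273.0], [137.0, 318.0]] [[410.0, 154.0], [431.0, 431.0], [525.0, 428.0], [506.0, 133.0]]
jaw 0.58 [249. 314.] 999 [[299.0, 231.0], [352.0, 225.0], [357.0, 264.0], [304.0, 271.0]] [[450.0, 366.0], [460.0, 430.0], [511.0, 424.0], [502.0, 359.0]]
[111 189] 3.0651340996168583
```

View pics/w2o.png

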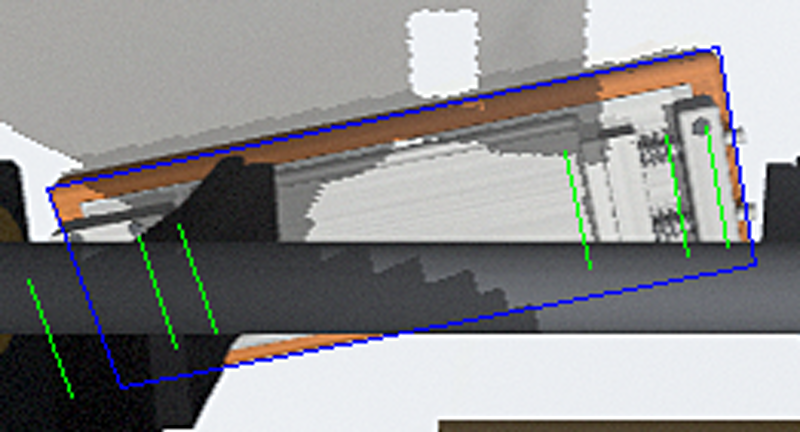

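The gripper hides the rail end. The jaw shows at crop (590,200) and my overlay is a few mm off. I'll move so the holder lies under the camera.

Call:
arm_command:
  moves:
    - {"tx": -1,"ty": 0,"tz": 0,"rx": 0,"ry": 0,"rz": -0.3}
    - {"tx": -1,"ty": 0,"tz": 0,"rx": 0,"ry": 0,"rz": -0.3}
    - {"tx": -1,"ty": 0,"tz": 0,"rx": 0,"ry": 0,"rz": -0.3}
    - {"tx": -1,"ty": -0.2,"tz": 0,"rx": 0,"ry": 0,"rz": -0.3}
    - {"tx": -1,"ty": -0.4,"tz": 0,"rx": 0,"ry": 0,"rz": -0.3}
    - {"tx": -1,"ty": -0.6,"tz": 0,"rx": 0,"ry": 0,"rz": -0.3}
    - {"tx": -1,"ty": -1,"tz": 0,"rx": 0,"ry": 0,"rz": -0.3}
    - {"tx": -1,"ty": -0.6,"tz": 0,"rx": 0,"ry": 0,"rz": -0.3}

```text
time_s: 3.75
ee_pos: [543.6, 275.7, 222.5]
eef_rot: [-180.0, -0.0, 176.2]
wrist_force: [-0.1, -0.0, -0.2]
gripper_width: 87.0
grasp_force: 0.0
```

Call:
arm_command:
  moves:
    - {"tx": 0,"ty": 0,"tz": 0,"rx": 0,"ry": 0,"rz": 0}
    - {"tx": 0,"ty": 0,"tz": 0,"rx": 0,"ry": 0,"rz": 0}
    - {"tx": 0,"ty": 0,"tz": 0,"rx": 0,"ry": 0,"rz": 0}
    - {"tx": 0,"ty": 0,"tz": 0,"rx": 0,"ry": 0,"rz": 0}
    - {"tx": 0,"ty": 0,"tz": 0,"rx": 0,"ry": 0,"rz": 0}
    - {"tx": 0,"ty": 0,"tz": 0,"rx": 0,"ry": 0,"rz": 0}
    - {"tx": 0,"ty": 0,"tz": 0,"rx": 0,"ry": 0,"rz": 0}
    - {"tx": 0,"ty": 0,"tz": 0,"rx": 0,"ry": 0,"rz": 0}

```text
time_s: 4.55
ee_pos: [543.2, 276.4, 222.6]
eef_rot: [180.0, 0.0, 176.1]
wrist_force: [0.5, 0.5, 0.0]
gripper_width: 86.9
grasp_force: 0.0
```

```bash
sed -i 's/w2/w3/g' look.py; python3 look.py
```

```text
[543.21686878 276.36014997 222.58859322] [1.79990531e+02 3.26201393e-03 1.76142786e+02] [-41.69791369  16.96558537  12.98955047  86.96903593  -3.87401654
  76.49732742  57.79243811] 4.55
holder 0.72 [123. 289.] 21736 [[159.0, 167.0], [160.0, 79.0], [418.0, 81.0], [417.0, 170.0]] [[507.0, 139.0], [414.0, 156.0], [435.0, 432.0], [530.0, 435.0]]
holder 0.31 [211.   5.] 515 [[0.0, 227.0], [0.0, 180.0], [20.0, 180.0], [20.0, 227.0]] [[566.0, -64.0], [510.0, -47.0], [511.0, -24.0], [567.0, -40.0]]
jaw 0.95 [127. 374.] 1492 [[357.0, 151.0], [359.0, 98.0], [418.0, 100.0], [416.0, 154.0]] [[505.0, 365.0], [448.0, 368.0], [455.0, 433.0], [512.0, 433.0]]
lock_rail 0.88 [121. 183.] 1532 [[162.0, 103.0], [202.0, 103.0], [202.0, 145.0], [162.0, 145.0]] [[438.0, 154.0], [441.0, 197.0], [486.0, 191.0], [483.0, 146.0]]
rail_tab 0.83 [123. 182.] 1606 [[162.0, 102.0], [202.0, 102.0], [202.0, 145.0], [162.0, 145.0]] [[437.0, 154.0], [440.0, 197.0], [486.0, 191.0], [483.0, 146.0]]
[145  67] 2.8268551236749118
```

View pics/w3o.png

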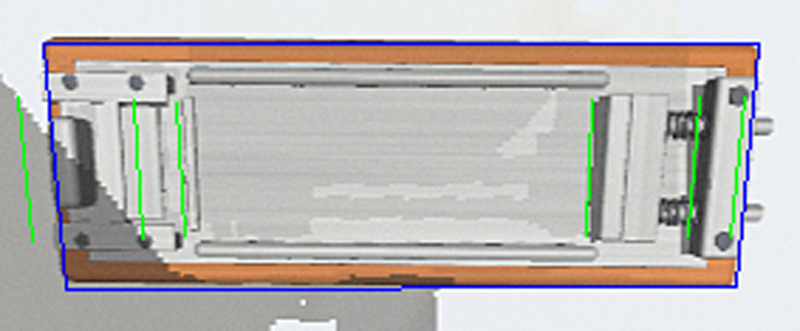

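Now clearly visible: the end stop is near crop (193,165), the jaw hood edge at about (605,165) and the housing at (690–740). The true holder lies about 4 mm toward +y of my guess, and the rail tongue edge is near (160,160). I'll zoom without the overlay.

```bash
python3 - <<'E'
import cv2,numpy as np
a=cv2.imread("pics/w3.png")
l=cv2.resize(a[76:176,155:235],None,fx=5,fy=5,interpolation=cv2.INTER_CUBIC)
r=cv2.resize(a[76:176,345:425],None,fx=5,fy=5,interpolation=cv2.INTER_CUBIC)
o=np.hstack([l,r])
for i in range(0,80,10):
    for b,off in ((155,0),(345,400)):
        cv2.putText(o,str(b+i),(off+i*5,10),0,.35,(0,0,255),1); cv2.line(o,(off+i*5,12),(off+i*5,20),(0,0,255),1)
for i in range(0,100,10): cv2.putText(o,str(76+i),(0,i*5+4),0,.35,(0,0,255),1)
cv2.imwrite("pics/w3z.png",o)
E
```

```text
(no output)
```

View pics/w3z.png

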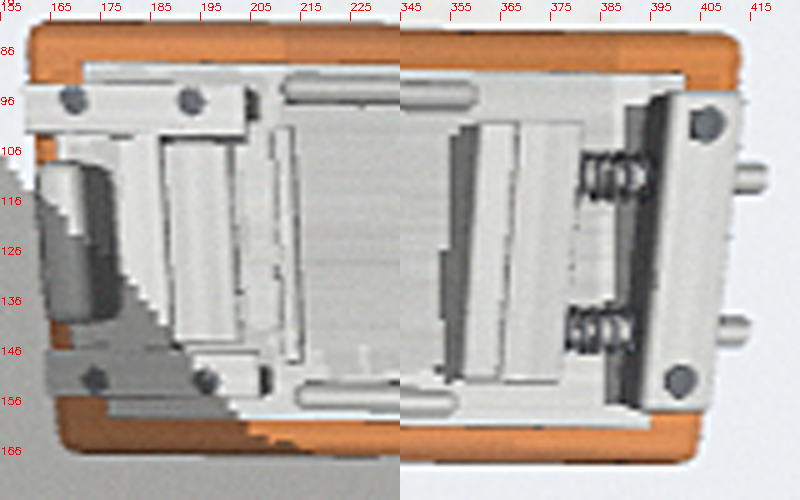

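```bash
python3 - <<'E'
from h import *
from scipy.optimize import least_squares
K,T=cam("wrist")
F=[("es",-85,25,26,213.4,101.4),("es",-85,-25,26,215.6,148.4),
("hood",71,27,34,360.6,100.6),("hood",71,-27,34,358,152),
("barL",-87,32.5,27,211.8,94),("barL",-87,-32.5,27,214.4,156),("barR",73,32.5,27,360.6,95),("barR",73,-32.5,27,356.6,156.4),
("hous",109,None,39,399.4,95),("hous",109,None,39,393.4,157),("hous",125,None,39,413,95.6),("hous",125,None,39,406,157.6)]
R_=[("tong",-100,21,32,202.2,104),("tong",-100,-21,32,203.2,144),("tabo",-134,16,55,163,109),("tabi",-124,16,55,171,109)]
def res(p):
    c,s=np.cos(p[2]),np.sin(p[2]); o=[]
    for L,n in ((F,0),(R_,1)):
        for f in L:
            w=back([[f[4],f[5]]],f[3]+p[4],K,T)[0,:2]-p[:2]
            X,Y=c*w[0]+s*w[1],-s*w[0]+c*w[1]
            o+=[X-f[1]-n*p[3],(Y-f[2]) if f[2] is not None else 0]
    return np.array(o)
for zf in (0,1):
    r=least_squares(lambda p:res(np.r_[p[:4],p[4]*zf]),[473,288,np.radians(86.3),0,0],loss="soft_l1")
    print(r.x[:2],np.degrees(r.x[2]),r.x[3:])
    for f,e in zip(F+R_,r.fun.reshape(-1,2)): print(f[0],e.round(1))
E
```

```text
[472.27454044 293.67113592] 85.72454969581742 [3.85179685 0.        ]
es [ 0.2 -0.1]
es [0.4 0.5]
hood [-0.1 -0.8]
hood [0.9 0.2]
barL [ 1.1 -0.2]
barL [ 0.9 -0.3]
barR [-0.8 -0.1]
barR [-0.7  0.4]
hous [0.2 0. ]
hous [0.2 0. ]
hous [-1.8  0. ]
hous [-2.2  0. ]
tong [0.7 0.8]
tong [-0.6  1.5]
tabo [ 1.  -0.7]
tabi [-1.1 -0.7]
[472.2687653  293.88500684] 85.69406715809734 [ 2.9262864 -2.5814037]
es [-0.5  0.1]
es [-0.3  0.2]
hood [ 0.3 -0.6]
hood [1.3 0. ]
barL [ 0.3 -0. ]
barL [ 0.1 -0.6]
barR [-0.4  0.2]
barR [-0.2  0.2]
hous [0.9 0. ]
hous [0.9 0. ]
hous [-1.  0.]
hous [-1.4  0. ]
tong [0.7 0.9]
tong [-0.4  1.3]
tabo [ 0.7 -0.7]
tabi [-1.3 -0.6]
```

Call:
arm_command:
  moves:
    - {"tx": 0,"ty": -0.6,"tz": 0,"rx": 0,"ry": 0,"rz": -0.2}
    - {"tx": 0,"ty": -1,"tz": 0,"rx": 0,"ry": 0,"rz": -0.2}
    - {"tx": 0,"ty": -1,"tz": 0,"rx": 0,"ry": 0,"rz": -0.2}
    - {"tx": 0,"ty": -1,"tz": 0,"rx": 0,"ry": 0,"rz": -0.2}
    - {"tx": 0,"ty": -1,"tz": 0,"rx": 0,"ry": 0,"rz": -0.2}
    - {"tx": 0,"ty": -1,"tz": 0,"rx": 0,"ry": 0,"rz": -0.2}
    - {"tx": 0,"ty": -1,"tz": 0,"rx": 0,"ry": 0,"rz": -0.2}
    - {"tx": 0,"ty": -1,"tz": 0,"rx": 0,"ry": 0,"rz": -0.2}

```text
time_s: 5.6
ee_pos: [542.7, 123.6, 222.6]
eef_rot: [180.0, 0.0, -175.8]
wrist_force: [0.4, -0.1, -1.0]
gripper_width: 86.9
grasp_force: 0.0
```

Call:
arm_command:
  moves:
    - {"tx": 0,"ty": -1,"tz": 0,"rx": 0,"ry": 0,"rz": -0.2}
    - {"tx": 0,"ty": -1,"tz": 0,"rx": 0,"ry": 0,"rz": -0.2}
    - {"tx": 0,"ty": -1,"tz": 0,"rx": 0,"ry": 0,"rz": -0.2}
    - {"tx": 0,"ty": -1,"tz": 0,"rx": 0,"ry": 0,"rz": -0.2}
    - {"tx": 0,"ty": -1,"tz": 0,"rx": 0,"ry": 0,"rz": -0.2}
    - {"tx": 0,"ty": -1,"tz": 0,"rx": 0,"ry": 0,"rz": -0.2}
    - {"tx": 0,"ty": -1,"tz": 0,"rx": 0,"ry": 0,"rz": -0.2}
    - {"tx": 0,"ty": -1,"tz": 0,"rx": 0,"ry": 0,"rz": -0.2}

```text
time_s: 6.4
ee_pos: [564.1, -34.9, 222.6]
eef_rot: [180.0, 0.0, -167.8]
wrist_force: [0.3, -1.0, -0.9]
gripper_width: 87.0
grasp_force: 0.0
```

Call:
arm_command:
  moves:
    - {"tx": 0,"ty": -1,"tz": 0,"rx": 0,"ry": 0,"rz": -0.2}
    - {"tx": 0,"ty": -1,"tz": 0,"rx": 0,"ry": 0,"rz": 0}
    - {"tx": 0,"ty": 0,"tz": 0,"rx": 0,"ry": 0,"rz": 0}
    - {"tx": 0,"ty": 0,"tz": 0,"rx": 0,"ry": 0,"rz": 0}
    - {"tx": 0,"ty": 0,"tz": 0,"rx": 0,"ry": 0,"rz": 0}
    - {"tx": 0,"ty": 0,"tz": 0,"rx": 0,"ry": 0,"rz": 0}
    - {"tx": 0,"ty": 0,"tz": 0,"rx": 0,"ry": 0,"rz": 0}
    - {"tx": 0,"ty": 0,"tz": 0,"rx": 0,"ry": 0,"rz": 0}

```text
time_s: 7.2
ee_pos: [572.8, -72.6, 222.5]
eef_rot: [180.0, 0.0, -166.8]
wrist_force: [-0.1, -0.3, 0.2]
gripper_width: 87.2
grasp_force: 0.0
```

```bash
python3 - <<'E'
from h import *
s=ctrl.observe();print(s["ee_pos"],s["eef_rot"],s["joints"],s["time_s"])
im,K,T=snap("wrist","w4.png")
d=ctrl.silhouettes("wrist","stone")
for q in d[:3]:
    ys,xs=np.nonzero(q["mask"]);r=cv2.boxPoints(cv2.minAreaRect(np.c_[xs,ys].astype(np.float32)))
    print(q["p"],q["pixel"],len(xs),r.round().tolist(),back(r,5,K,T).round()[:,:2].tolist())
ys,xs=np.nonzero(d[0]["mask"]); a,b,c,e=max(ys.min()-12,0),ys.max()+12,max(xs.min()-12,0),xs.max()+12
f=min(780/(e-c),580/(b-a)); o=cv2.resize(im[a:b,c:e,::-1],None,fx=f,fy=f,interpolation=cv2.INTER_CUBIC)
for i in range(0,e-c,10): cv2.putText(o,str(c+i),(int(i*f),10),0,.35,(0,0,255),1)
for i in range(0,b-a,10): cv2.putText(o,str(a+i),(0,int(i*f)+4),0,.35,(0,0,255),1)
print(a,c,f); cv2.imwrite("pics/w4z.png",o)
E
```

```text
[572.77773295 -72.63482678 222.54413858] [ 1.79989893e+02  3.97669589e-03 -1.66822933e+02] [-17.62343403  13.23659553  23.99801549  92.43141371  -5.53078889
  75.50522252 110.37191483] 7.2
0.67 [103.9, 276.1] 7495 [[251.0, 29.0], [301.0, 29.0], [301.0, 184.0], [251.0, 184.0]] [[412.0, -143.0], [399.0, -90.0], [563.0, -49.0], [576.0, -108.0]]
17 239 3.2402234636871508
```

View pics/w4z.png

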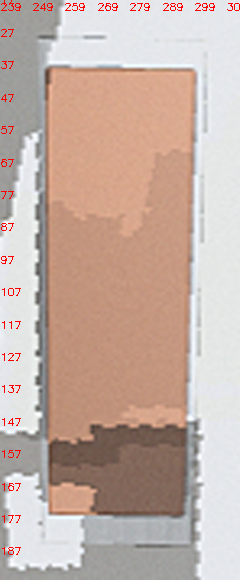

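The stone's top face has corners at px (253.5,38), (299,38), (296,176) and (254,176). It is nearly aligned with the tool.

```bash
python3 - <<'E'
from h import *
K,T=cam("wrist"); s=ctrl.observe()
p=back([[253.5,38],[299.2,38],[295.8,175.6],[254.1,175.6]],27,K,T)[:,:2]
print(p.round(1).tolist(),[np.linalg.norm(p[i]-p[i-1]).round(1) for i in range(4)])
c=p.mean(0); v=(p[2]+p[3]-p[0]-p[1]); print(c,np.degrees(np.arctan2(v[1],v[0])))
q=back([[255,28.7],[302.3,28.7],[300,183.7],[252,184]],5,K,T)[:,:2]; print(q.round(1).tolist(),q.mean(0))
Rm=R.from_euler('xyz',s["eef_rot"],degrees=True).as_matrix()
print("tool shift",Rm.T@(np.r_[c,10]-s["ee_pos"]))
E
```

```text
[[424.4, -135.7], [413.8, -90.3], [551.3, -60.0], [562.1, -105.9]] [np.float64(140.8), np.float64(46.6), np.float64(140.8), np.float64(47.2)]
[487.92156647 -97.98940635] 12.321931055379654
[[410.3, -138.9], [398.7, -89.4], [562.6, -50.9], [576.2, -107.4]] [486.9497186  -96.62336988]
tool shift [ 88.38706633  -5.18545612 212.54566806]
```

Call:
arm_command:
  moves:
    - {"tx": 0.5,"ty": -0.03,"tz": 0.5,"rx": 0,"ry": 0,"rz": 0.02}
    - {"tx": 0.7,"ty": -0.03,"tz": 1,"rx": 0,"ry": 0,"rz": 0.02}
    - {"tx": 0.7,"ty": -0.03,"tz": 1,"rx": 0,"ry": 0,"rz": 0.02}
    - {"tx": 0.7,"ty": -0.03,"tz": 1,"rx": 0,"ry": 0,"rz": 0.02}
    - {"tx": 0.7,"ty": -0.03,"tz": 1,"rx": 0,"ry": 0,"rz": 0.02}
    - {"tx": 0.7,"ty": -0.03,"tz": 1,"rx": 0,"ry": 0,"rz": 0.02}
    - {"tx": 0.4,"ty": -0.04,"tz": 1,"rx": 0,"ry": 0,"rz": 0.02}
    - {"tx": 0,"ty": -0.04,"tz": 1,"rx": 0,"ry": 0,"rz": 0.02}

```text
time_s: 8.1
ee_pos: [487.3, -98.0, 71.9]
eef_rot: [180.0, 0.0, -167.7]
wrist_force: [0.1, 0.3, -1.0]
gripper_width: 87.0
grasp_force: 0.0
```

Call:
arm_command:
  moves:
    - {"tx": 0,"ty": 0,"tz": 0.8,"rx": 0,"ry": 0,"rz": 0}
    - {"tx": 0,"ty": 0,"tz": 0.6,"rx": 0,"ry": 0,"rz": 0}
    - {"tx": 0,"ty": 0,"tz": 0.6,"rx": 0,"ry": 0,"rz": 0}
    - {"tx": 0,"ty": 0,"tz": 0.4,"rx": 0,"ry": 0,"rz": 0}
    - {"tx": 0,"ty": 0,"tz": 0,"rx": 0,"ry": 0,"rz": 0}
    - {"tx": 0,"ty": 0,"tz": 0,"rx": 0,"ry": 0,"rz": 0}
    - {"tx": 0,"ty": 0,"tz": 0,"rx": 0,"ry": 0,"rz": 0}
    - {"tx": 0,"ty": 0,"tz": 0,"rx": 0,"ry": 0,"rz": 0}

```text
time_s: 8.9
ee_pos: [488.6, -97.7, 25.1]
eef_rot: [-180.0, 0.1, -167.7]
wrist_force: [1.1, -0.1, 0.2]
gripper_width: 87.0
grasp_force: 0.0
```

Call:
arm_command:
  moves:
    - {"tx": 0.04,"ty": 0,"tz": 0.4,"rx": 0,"ry": 0,"rz": 0}
    - {"tx": 0,"ty": 0,"tz": 0.4,"rx": 0,"ry": 0,"rz": 0}
    - {"tx": 0,"ty": 0,"tz": 0,"rx": 0,"ry": 0,"rz": 0}
    - {"tx": 0,"ty": 0,"tz": 0,"rx": 0,"ry": 0,"rz": 0}
    - {"tx": 0,"ty": 0,"tz": 0,"rx": 0,"ry": 0,"rz": 0}
    - {"tx": 0,"ty": 0,"tz": 0,"rx": 0,"ry": 0,"rz": 0}
    - {"tx": 0,"ty": 0,"tz": 0,"rx": 0,"ry": 0,"rz": 0}
    - {"tx": 0,"ty": 0,"tz": 0,"rx": 0,"ry": 0,"rz": 0}

```text
time_s: 9.7
ee_pos: [487.5, -97.8, 8.7]
eef_rot: [180.0, 0.0, -167.7]
wrist_force: [-0.2, 1.2, 0.2]
gripper_width: 86.8
grasp_force: 0.0
```

Call:
arm_command:
  hand: -1
  moves:
    - {"tx": 0,"ty": 0,"tz": 0,"rx": 0,"ry": 0,"rz": 0}
    - {"tx": 0,"ty": 0,"tz": 0,"rx": 0,"ry": 0,"rz": 0}
    - {"tx": 0,"ty": 0,"tz": 0,"rx": 0,"ry": 0,"rz": 0}
    - {"tx": 0,"ty": 0,"tz": 0,"rx": 0,"ry": 0,"rz": 0}
    - {"tx": 0,"ty": 0,"tz": 0,"rx": 0,"ry": 0,"rz": 0}
    - {"tx": 0,"ty": 0,"tz": 0,"rx": 0,"ry": 0,"rz": 0}
    - {"tx": 0,"ty": 0,"tz": 0,"rx": 0,"ry": 0,"rz": 0}
    - {"tx": 0,"ty": 0,"tz": 0,"rx": 0,"ry": 0,"rz": 0}

```text
time_s: 10.5
ee_pos: [487.4, -97.9, 8.5]
eef_rot: [-180.0, 0.0, -167.7]
wrist_force: [1.0, -0.1, 0.1]
gripper_width: 47.8
grasp_force: 30.0
```

```bash
python3 - <<'E'
import numpy as np
from math import *
p=np.array([487.4,-97.9]);yaw=192.3;tgt=np.array([470.9,275.2]);n=24
for k in range(n):
    d=(tgt-p)/(n-k); y=radians(yaw); tx=d@[cos(y),sin(y)]/20; ty=d@[sin(y),-cos(y)]/20
    tx,ty=round(tx,1),round(ty,1); p=p+20*(tx*np.array([cos(y),sin(y)])+ty*np.array([sin(y),-cos(y)])); yaw-=4.45
    print(k,tx,ty)
print(p,yaw)
E
```

```text
0 -0.1 0.8
1 -0.1 0.8
2 -0.0 0.8
3 0.0 0.8
4 0.1 0.8
5 0.2 0.8
6 0.2 0.7
7 0.3 0.7
8 0.3 0.7
9 0.4 0.7
10 0.4 0.6
11 0.5 0.6
12 0.5 0.6
13 0.6 0.5
14 0.6 0.5
15 0.7 0.4
16 0.7 0.4
17 0.7 0.3
18 0.7 0.2
19 0.7 0.2
20 0.8 0.1
21 0.8 0.1
22 0.7 0.0
23 0.8 -0.0
[470.91766532 275.2280543 ] 85.50000000000014
```

Call:
arm_command:
  moves:
    - {"tx": 0,"ty": 0,"tz": -0.3,"rx": 0,"ry": 0,"rz": 0}
    - {"tx": 0,"ty": 0,"tz": -0.7,"rx": 0,"ry": 0,"rz": 0}
    - {"tx": 0,"ty": 0,"tz": -1,"rx": 0,"ry": 0,"rz": 0}
    - {"tx": 0,"ty": 0,"tz": -1,"rx": 0,"ry": 0,"rz": 0}
    - {"tx": -0.1,"ty": 0.8,"tz": -0.6,"rx": 0,"ry": 0,"rz": 0.89}
    - {"tx": -0.1,"ty": 0.8,"tz": -0.4,"rx": 0,"ry": 0,"rz": 0.89}
    - {"tx": 0,"ty": 0.8,"tz": 0,"rx": 0,"ry": 0,"rz": 0.89}
    - {"tx": 0,"ty": 0.8,"tz": 0,"rx": 0,"ry": 0,"rz": 0.89}

```text
time_s: 11.3
ee_pos: [485.0, -33.2, 89.7]
eef_rot: [180.0, 0.0, 174.3]
wrist_force: [0.7, -0.4, -4.8]
gripper_width: 47.8
grasp_force: 30.0
```

Call:
arm_command:
  moves:
    - {"tx": 0.1,"ty": 0.8,"tz": 0,"rx": 0,"ry": 0,"rz": 0.89}
    - {"tx": 0.2,"ty": 0.8,"tz": 0,"rx": 0,"ry": 0,"rz": 0.89}
    - {"tx": 0.2,"ty": 0.7,"tz": 0,"rx": 0,"ry": 0,"rz": 0.89}
    - {"tx": 0.3,"ty": 0.7,"tz": 0,"rx": 0,"ry": 0,"rz": 0.89}
    - {"tx": 0.3,"ty": 0.7,"tz": 0,"rx": 0,"ry": 0,"rz": 0.89}
    - {"tx": 0.4,"ty": 0.7,"tz": 0,"rx": 0,"ry": 0,"rz": 0.89}
    - {"tx": 0.4,"ty": 0.6,"tz": 0,"rx": 0,"ry": 0,"rz": 0.89}
    - {"tx": 0.5,"ty": 0.6,"tz": 0,"rx": 0,"ry": 0,"rz": 0.89}

```text
time_s: 12.1
ee_pos: [479.8, 90.3, 89.4]
eef_rot: [180.0, 0.0, 138.7]
wrist_force: [0.6, -0.5, -3.7]
gripper_width: 47.7
grasp_force: 30.0
```

Call:
arm_command:
  moves:
    - {"tx": 0.5,"ty": 0.6,"tz": 0,"rx": 0,"ry": 0,"rz": 0.89}
    - {"tx": 0.6,"ty": 0.5,"tz": 0,"rx": 0,"ry": 0,"rz": 0.89}
    - {"tx": 0.6,"ty": 0.5,"tz": 0,"rx": 0,"ry": 0,"rz": 0.89}
    - {"tx": 0.7,"ty": 0.4,"tz": 0,"rx": 0,"ry": 0,"rz": 0.89}
    - {"tx": 0.7,"ty": 0.4,"tz": 0,"rx": 0,"ry": 0,"rz": 0.89}
    - {"tx": 0.7,"ty": 0.3,"tz": 0,"rx": 0,"ry": 0,"rz": 0.89}
    - {"tx": 0.7,"ty": 0.2,"tz": 0,"rx": 0,"ry": 0,"rz": 0.89}
    - {"tx": 0.7,"ty": 0.2,"tz": 0,"rx": 0,"ry": 0,"rz": 0.89}

```text
time_s: 12.9
ee_pos: [473.7, 213.6, 89.4]
eef_rot: [180.0, -0.0, 103.2]
wrist_force: [0.7, 0.5, -4.4]
gripper_width: 48.0
grasp_force: 30.0
```

Call:
arm_command:
  moves:
    - {"tx": 0.8,"ty": 0.1,"tz": 0,"rx": 0,"ry": 0,"rz": 0.89}
    - {"tx": 0.8,"ty": 0.1,"tz": 0,"rx": 0,"ry": 0,"rz": 0.89}
    - {"tx": 0.7,"ty": 0,"tz": 0,"rx": 0,"ry": 0,"rz": 0.89}
    - {"tx": 0.6,"ty": 0,"tz": 0,"rx": 0,"ry": 0,"rz": 0.89}
    - {"tx": 0,"ty": 0,"tz": 0,"rx": 0,"ry": 0,"rz": 0}
    - {"tx": 0,"ty": 0,"tz": 0,"rx": 0,"ry": 0,"rz": 0}
    - {"tx": 0,"ty": 0,"tz": 0,"rx": 0,"ry": 0,"rz": 0}
    - {"tx": 0,"ty": 0,"tz": 0,"rx": 0,"ry": 0,"rz": 0}

```text
time_s: 13.7
ee_pos: [470.8, 270.3, 88.7]
eef_rot: [-180.0, 0.0, 85.5]
wrist_force: [0.3, -0.2, -4.7]
gripper_width: 48.0
grasp_force: 30.0
```

Call:
arm_command:
  moves:
    - {"tx": 0,"ty": 0,"tz": 0.4,"rx": 0,"ry": -0.4,"rz": -0.04}
    - {"tx": 0,"ty": 0,"tz": 0.4,"rx": 0,"ry": -0.4,"rz": 0}
    - {"tx": 0,"ty": 0,"tz": 0.4,"rx": 0,"ry": -0.4,"rz": 0}
    - {"tx": 0,"ty": 0,"tz": 0,"rx": 0,"ry": 0,"rz": 0}
    - {"tx": 0,"ty": 0,"tz": 0,"rx": 0,"ry": 0,"rz": 0}
    - {"tx": 0,"ty": 0,"tz": 0,"rx": 0,"ry": 0,"rz": 0}
    - {"tx": 0,"ty": 0,"tz": 0,"rx": 0,"ry": 0,"rz": 0}
    - {"tx": 0,"ty": 0,"tz": 0,"rx": 0,"ry": 0,"rz": 0}

```text
time_s: 14.5
ee_pos: [470.8, 270.3, 64.9]
eef_rot: [180.0, 6.0, 85.7]
wrist_force: [0.3, -0.4, -5.0]
gripper_width: 47.7
grasp_force: 30.0
```

```bash
cat >> h.py <<'E'
C=np.array([472.3,293.8]);YAW=np.radians(85.7)
def H(p):
    p=np.atleast_2d(np.array(p,float)); c,s=np.cos(YAW),np.sin(YAW); return np.c_[p[:,:2]@np.array([[c,s],[-s,c]])+C,p[:,2]]
def toH(w):
    c,s=np.cos(YAW),np.sin(YAW); d=np.array(w)[:2]-C; return np.r_[c*d[0]+s*d[1],-s*d[0]+c*d[1],w[2]]
def tool(p,st):
    return np.atleast_2d(p)@R.from_euler('xyz',st["eef_rot"],degrees=True).as_matrix().T+st["ee_pos"]
E
cat > ov.py <<'E'
import sys
from h import *
s=ctrl.observe();n=sys.argv[1]
print(s["ee_pos"],s["eef_rot"],s["time_s"],"H",toH(s["ee_pos"]),"nose",toH(tool([85,0,8.5],s)[0]),"tail",toH(tool([-85,0,8.5],s)[0]))
im,K,T=snap("wrist",n+".png"); o=im[:,:,::-1].copy()
f=3; sel=[(-87,z) for z in ()]
L=[H([[71,-27,34],[71,27,34]]),H([[109,-45,39],[109,45,39]]),H([[73,29.5,27],[20,29.5,27]]),H([[73,-29.5,27],[20,-29.5,27]]),tool([[85,-28,3.5],[85,28,3.5]],s),tool([[71,-24,-18.5],[71,24,-18.5]],s)]
q=np.array([proj(l,K,T) for l in L]); a=(q.reshape(-1,2).min(0)-25).clip(0).astype(int); b=(q.reshape(-1,2).max(0)+25).astype(int)
im2=o[a[1]:b[1],a[0]:b[0]]; f=min(800/im2.shape[1],600/im2.shape[0]); im2=cv2.resize(im2,None,fx=f,fy=f,interpolation=cv2.INTER_CUBIC)
for l,c in zip(q,[(0,255,0)]*2+[(255,0,0)]*2+[(0,0,255)]*2):
    u=((l-a)*f).astype(int); cv2.line(im2,tuple(map(int,u[0])),tuple(map(int,u[1])),c,1)
cv2.imwrite("pics/"+n+"o.png",im2); print(a,f)
E
python3 ov.py w5
```

```text
[470.77432132 270.25643879  64.93069348] [179.9824581    5.96180519  85.70747344] 14.5 H [-23.59168267  -0.24388215  64.93069348] nose [60.06572577 -0.23557259 47.64810268] tail [-109.01480326   -0.2576268    65.30523203]
[161   0] 3.1746031746031744
```

View pics/w5o.png

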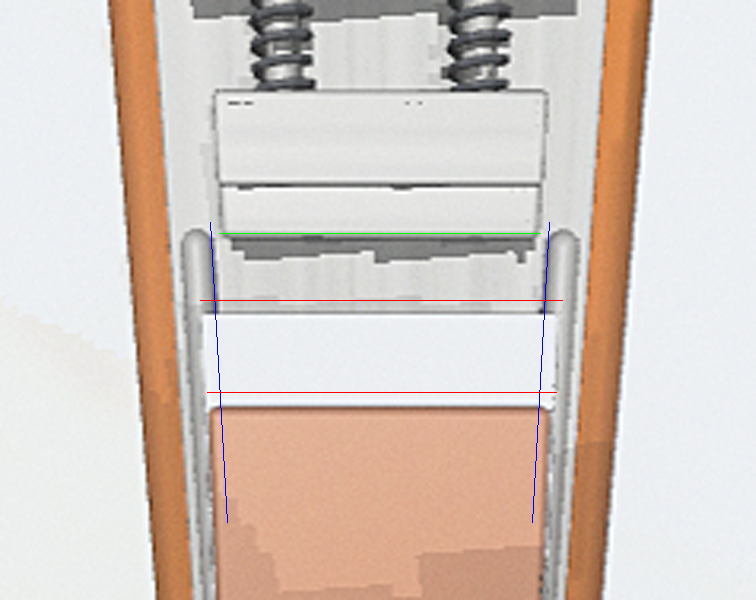

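The picture shows the plate nose (row ~314) centred between the bars and square to the hood (row 233). The small depth mismatch fits camera-mount error. I'm descending into the channel.

Call:
arm_command:
  moves:
    - {"tx": 0.1,"ty": 0,"tz": 0.3,"rx": 0,"ry": 0,"rz": 0}
    - {"tx": 0.1,"ty": 0,"tz": 0.3,"rx": 0,"ry": 0,"rz": 0}
    - {"tx": 0.1,"ty": 0,"tz": 0.25,"rx": 0,"ry": 0,"rz": 0}
    - {"tx": 0,"ty": 0,"tz": 0.2,"rx": 0,"ry": 0,"rz": 0}
    - {"tx": 0,"ty": 0,"tz": 0,"rx": 0,"ry": 0,"rz": 0}
    - {"tx": 0,"ty": 0,"tz": 0,"rx": 0,"ry": 0,"rz": 0}
    - {"tx": 0,"ty": 0,"tz": 0,"rx": 0,"ry": 0,"rz": 0}
    - {"tx": 0,"ty": 0,"tz": 0,"rx": 0,"ry": 0,"rz": 0}

```text
time_s: 15.35
ee_pos: [471.0, 274.3, 43.3]
eef_rot: [180.0, 6.0, 85.7]
wrist_force: [-0.2, -0.5, -5.7]
gripper_width: 47.5
grasp_force: 30.0
```

Call:
arm_command:
  moves:
    - {"tx": 0,"ty": 0,"tz": 0.03,"rx": 0,"ry": 0,"rz": 0}
    - {"tx": 0,"ty": 0,"tz": 0.03,"rx": 0,"ry": 0,"rz": 0}
    - {"tx": 0,"ty": 0,"tz": 0.02,"rx": 0,"ry": 0,"rz": 0}
    - {"tx": 0,"ty": 0,"tz": 0,"rx": 0,"ry": 0,"rz": 0}
    - {"tx": 0,"ty": 0,"tz": 0,"rx": 0,"ry": 0,"rz": 0}
    - {"tx": 0,"ty": 0,"tz": 0,"rx": 0,"ry": 0,"rz": 0}
    - {"tx": 0,"ty": 0,"tz": 0,"rx": 0,"ry": 0,"rz": 0}
    - {"tx": 0,"ty": 0,"tz": 0,"rx": 0,"ry": 0,"rz": 0}

```text
time_s: 16.15
ee_pos: [470.8, 274.0, 41.5]
eef_rot: [-180.0, 6.0, 85.7]
wrist_force: [-0.9, 0.1, -5.7]
gripper_width: 47.7
grasp_force: 30.0
```

```bash
python3 ov.py w6
```

```text
[470.80810229 274.032679    41.4853359 ] [-179.99441982    5.99514362   85.74072049] 16.15 H [-1.98235392e+01  5.56965267e-03  4.14853359e+01] nose [63.82377754  0.06584621 24.15407031] tail [-1.05246408e+02 -5.43131253e-02  4.19095788e+01]
[147   0] 2.926829268292683
```

View pics/w6o.png

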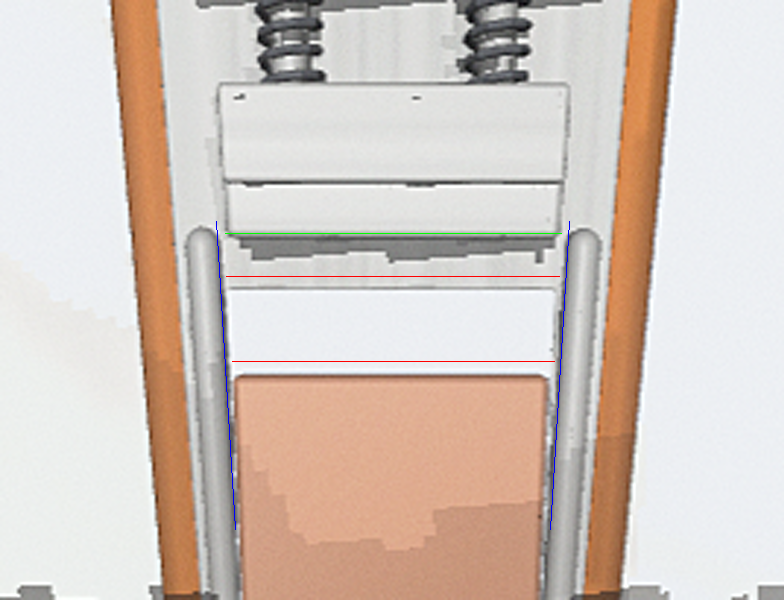

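Call:
arm_command:
  moves:
    - {"tx": 0,"ty": 0,"tz": 0.02,"rx": 0,"ry": 0,"rz": 0}
    - {"tx": 0,"ty": 0,"tz": 0.02,"rx": 0,"ry": 0,"rz": 0}
    - {"tx": 0,"ty": 0,"tz": 0.02,"rx": 0,"ry": 0,"rz": 0}
    - {"tx": 0,"ty": 0,"tz": 0,"rx": 0,"ry": 0,"rz": 0}
    - {"tx": 0,"ty": 0,"tz": 0,"rx": 0,"ry": 0,"rz": 0}
    - {"tx": 0,"ty": 0,"tz": 0,"rx": 0,"ry": 0,"rz": 0}
    - {"tx": 0,"ty": 0,"tz": 0,"rx": 0,"ry": 0,"rz": 0}
    - {"tx": 0,"ty": 0,"tz": 0,"rx": 0,"ry": 0,"rz": 0}

```text
time_s: 17.0
ee_pos: [470.8, 273.9, 40.3]
eef_rot: [-180.0, 6.0, 85.7]
wrist_force: [-0.7, -0.1, -4.5]
gripper_width: 47.8
grasp_force: 30.0
```

Call:
arm_command:
  moves:
    - {"tx": 0,"ty": 0,"tz": 0.02,"rx": 0,"ry": 0,"rz": 0}
    - {"tx": 0,"ty": 0,"tz": 0.01,"rx": 0,"ry": 0,"rz": 0}
    - {"tx": 0,"ty": 0,"tz": 0,"rx": 0,"ry": 0,"rz": 0}
    - {"tx": 0,"ty": 0,"tz": 0,"rx": 0,"ry": 0,"rz": 0}
    - {"tx": 0,"ty": 0,"tz": 0,"rx": 0,"ry": 0,"rz": 0}
    - {"tx": 0,"ty": 0,"tz": 0,"rx": 0,"ry": 0,"rz": 0}
    - {"tx": 0,"ty": 0,"tz": 0,"rx": 0,"ry": 0,"rz": 0}
    - {"tx": 0,"ty": 0,"tz": 0,"rx": 0,"ry": 0,"rz": 0}

```text
time_s: 17.8
ee_pos: [470.8, 273.8, 39.7]
eef_rot: [-180.0, 6.0, 85.7]
wrist_force: [-0.5, -0.4, -4.9]
gripper_width: 47.9
grasp_force: 30.0
```

Call:
arm_command:
  moves:
    - {"tx": 0.1,"ty": 0,"tz": -0.01,"rx": 0,"ry": 0,"rz": 0}
    - {"tx": 0.1,"ty": 0,"tz": -0.01,"rx": 0,"ry": 0,"rz": 0}
    - {"tx": 0.1,"ty": 0,"tz": -0.01,"rx": 0,"ry": 0,"rz": 0}
    - {"tx": 0.1,"ty": 0,"tz": -0.01,"rx": 0,"ry": 0,"rz": 0}
    - {"tx": 0.1,"ty": 0,"tz": -0.011,"rx": 0,"ry": 0,"rz": 0}
    - {"tx": 0.1,"ty": 0,"tz": -0.012,"rx": 0,"ry": 0,"rz": 0}
    - {"tx": 0,"ty": 0,"tz": 0,"rx": 0,"ry": 0,"rz": 0}
    - {"tx": 0,"ty": 0,"tz": 0,"rx": 0,"ry": 0,"rz": 0}

```text
time_s: 18.6
ee_pos: [471.7, 285.8, 39.7]
eef_rot: [-180.0, 6.0, 85.7]
wrist_force: [-0.6, 0.3, -4.4]
gripper_width: 48.0
grasp_force: 30.0
```

Call:
arm_command:
  moves:
    - {"tx": 0.05,"ty": 0,"tz": -0.005,"rx": 0,"ry": 0,"rz": 0}
    - {"tx": 0.05,"ty": 0,"tz": -0.005,"rx": 0,"ry": 0,"rz": 0}
    - {"tx": 0.05,"ty": 0,"tz": -0.005,"rx": 0,"ry": 0,"rz": 0}
    - {"tx": 0.05,"ty": 0,"tz": -0.005,"rx": 0,"ry": 0,"rz": 0}
    - {"tx": 0,"ty": 0,"tz": 0,"rx": 0,"ry": 0,"rz": 0}
    - {"tx": 0,"ty": 0,"tz": 0,"rx": 0,"ry": 0,"rz": 0}
    - {"tx": 0,"ty": 0,"tz": 0,"rx": 0,"ry": 0,"rz": 0}
    - {"tx": 0,"ty": 0,"tz": 0,"rx": 0,"ry": 0,"rz": 0}

```text
time_s: 19.4
ee_pos: [472.0, 289.7, 39.6]
eef_rot: [-180.0, 6.0, 85.7]
wrist_force: [0.2, -1.7, -4.4]
gripper_width: 47.7
grasp_force: 30.0
```

Call:
arm_command:
  moves:
    - {"tx": 0.05,"ty": 0,"tz": -0.005,"rx": 0,"ry": 0,"rz": 0}
    - {"tx": 0.05,"ty": 0,"tz": -0.005,"rx": 0,"ry": 0,"rz": 0}
    - {"tx": 0.05,"ty": 0,"tz": -0.005,"rx": 0,"ry": 0,"rz": 0}
    - {"tx": 0,"ty": 0,"tz": 0,"rx": 0,"ry": 0,"rz": 0}
    - {"tx": 0,"ty": 0,"tz": 0,"rx": 0,"ry": 0,"rz": 0}
    - {"tx": 0,"ty": 0,"tz": 0,"rx": 0,"ry": 0,"rz": 0}
    - {"tx": 0,"ty": 0,"tz": 0,"rx": 0,"ry": 0,"rz": 0}
    - {"tx": 0,"ty": 0,"tz": 0,"rx": 0,"ry": 0,"rz": 0}

```text
time_s: 20.2
ee_pos: [472.1, 292.0, 39.5]
eef_rot: [-180.0, 6.1, 85.7]
wrist_force: [-1.1, -5.3, -2.1]
gripper_width: 48.2
grasp_force: 30.0
```

Call:
arm_command:
  moves:
    - {"tx": 0.05,"ty": 0,"tz": -0.005,"rx": 0,"ry": 0,"rz": 0}
    - {"tx": 0.05,"ty": 0,"tz": -0.005,"rx": 0,"ry": 0,"rz": 0}
    - {"tx": 0.05,"ty": 0,"tz": -0.005,"rx": 0,"ry": 0,"rz": 0}
    - {"tx": 0.05,"ty": 0,"tz": -0.005,"rx": 0,"ry": 0,"rz": 0}
    - {"tx": 0,"ty": 0,"tz": 0,"rx": 0,"ry": 0,"rz": 0}
    - {"tx": 0,"ty": 0,"tz": 0,"rx": 0,"ry": 0,"rz": 0}
    - {"tx": 0,"ty": 0,"tz": 0,"rx": 0,"ry": 0,"rz": 0}
    - {"tx": 0,"ty": 0,"tz": 0,"rx": 0,"ry": 0,"rz": 0}

```text
time_s: 21.0
ee_pos: [472.4, 295.2, 39.5]
eef_rot: [-179.9, 6.1, 85.7]
wrist_force: [-1.7, -7.6, -0.7]
gripper_width: 47.9
grasp_force: 30.0
```

```bash
python3 - <<'E'
from h import *
F=[]
for i in range(3):
    s=ctrl.observe(); F.append(s["wrist_force"]); ctrl.capture("wrist")
print(np.mean(F,0),s["torque"],s["eef_rot"],toH(s["ee_pos"]),toH(tool([85,0,8.5],s)[0]),toH(tool([-85,0,8.5],s)[0]))
E
```

```text
[-1.96516812 -7.55803666 -1.34473316] [-1.61676781  0.48326425  0.00838533] [-179.94865079    6.13212296   85.68705243] [ 1.45135900e+00 -1.58416188e-02  3.95145339e+01] [ 8.50570238e+01 -2.71168320e-02  2.19833423e+01] [-8.39702677e+01  1.10795771e-02  4.01430027e+01]
```

Call:
arm_command:
  moves:
    - {"tx": 0.05,"ty": 0,"tz": -0.005,"rx": 0,"ry": 0,"rz": 0}
    - {"tx": 0.05,"ty": 0,"tz": -0.005,"rx": 0,"ry": 0,"rz": 0}
    - {"tx": 0.05,"ty": 0,"tz": -0.005,"rx": 0,"ry": 0,"rz": 0}
    - {"tx": 0.03,"ty": 0,"tz": -0.003,"rx": 0,"ry": 0,"rz": 0}
    - {"tx": 0,"ty": 0,"tz": 0,"rx": 0,"ry": 0,"rz": 0}
    - {"tx": 0,"ty": 0,"tz": 0,"rx": 0,"ry": 0,"rz": 0}
    - {"tx": 0,"ty": 0,"tz": 0,"rx": 0,"ry": 0,"rz": 0}
    - {"tx": 0,"ty": 0,"tz": 0,"rx": 0,"ry": 0,"rz": 0}

```text
time_s: 21.95
ee_pos: [472.6, 298.1, 39.4]
eef_rot: [-179.9, 6.2, 85.7]
wrist_force: [-2.3, -11.0, -0.0]
gripper_width: 47.7
grasp_force: 30.0
```

```bash
cat > st.py <<'E'
from h import *
F=[]
for i in range(3):
    s=ctrl.observe(); F.append(s["wrist_force"]); ctrl.capture("wrist")
print(s["time_s"],np.mean(F,0).round(2),s["torque"].round(2),s["eef_rot"].round(2),toH(s["ee_pos"]).round(2),"nose",toH(tool([85,0,8.5],s)[0]).round(2),"tail",toH(tool([-85,0,8.5],s)[0]).round(2))
E
python3 st.py
```

```text
22.05 [-2.860e+00 -1.068e+01  1.000e-02] [-2.    0.67  0.1 ] [-179.92    6.2    85.66] [4.310e+00 2.000e-02 3.939e+01] nose [ 8.789e+01 -3.000e-02  2.177e+01] tail [-81.11   0.09  40.11]
```

Call:
arm_command:
  moves:
    - {"tx": -0.003,"ty": 0,"tz": 0.055,"rx": 0,"ry": 0.15,"rz": 0}
    - {"tx": -0.004,"ty": 0,"tz": 0.055,"rx": 0,"ry": 0.15,"rz": 0}
    - {"tx": -0.005,"ty": 0,"tz": 0.055,"rx": 0,"ry": 0.15,"rz": 0}
    - {"tx": -0.006,"ty": 0,"tz": 0.055,"rx": 0,"ry": 0.15,"rz": 0}
    - {"tx": -0.007,"ty": 0,"tz": 0.055,"rx": 0,"ry": 0.15,"rz": 0}
    - {"tx": -0.008,"ty": 0,"tz": 0.055,"rx": 0,"ry": 0.15,"rz": 0}
    - {"tx": 0,"ty": 0,"tz": 0,"rx": 0,"ry": 0,"rz": 0}
    - {"tx": 0,"ty": 0,"tz": 0,"rx": 0,"ry": 0,"rz": 0}

```text
time_s: 22.9
ee_pos: [472.5, 296.9, 32.8]
eef_rot: [-179.9, 1.7, 85.7]
wrist_force: [-3.1, -10.1, -0.3]
gripper_width: 47.9
grasp_force: 30.0
```

```bash
python3 st.py
```

```text
23.0 [ -2.76 -10.38  -0.03] [-2.18  0.68  0.13] [-179.92    1.69   85.66] [3.140e+00 3.000e-02 3.276e+01] nose [ 8.786e+01 -1.000e-02  2.176e+01] tail [-82.07   0.11  26.77]
```

Call:
arm_command:
  moves:
    - {"tx": -0.005,"ty": 0,"tz": 0.035,"rx": 0,"ry": 0.1,"rz": 0}
    - {"tx": -0.005,"ty": 0,"tz": 0.035,"rx": 0,"ry": 0.1,"rz": 0}
    - {"tx": -0.002,"ty": 0,"tz": 0.035,"rx": 0,"ry": 0.1,"rz": 0}
    - {"tx": 0,"ty": 0,"tz": 0,"rx": 0,"ry": 0,"rz": 0}
    - {"tx": 0,"ty": 0,"tz": 0,"rx": 0,"ry": 0,"rz": 0}
    - {"tx": 0,"ty": 0,"tz": 0,"rx": 0,"ry": 0,"rz": 0}
    - {"tx": 0,"ty": 0,"tz": 0,"rx": 0,"ry": 0,"rz": 0}
    - {"tx": 0,"ty": 0,"tz": 0,"rx": 0,"ry": 0,"rz": 0}

```text
time_s: 23.85
ee_pos: [472.5, 296.6, 30.6]
eef_rot: [-179.9, 0.2, 85.7]
wrist_force: [-1.8, -10.3, -0.3]
gripper_width: 47.8
grasp_force: 30.0
```

```bash
python3 st.py
```

```text
23.95 [ -2.53 -10.46   0.09] [-2.24  0.56  0.06] [-179.92    0.19   85.66] [2.870e+00 3.000e-02 3.063e+01] nose [ 8.784e+01 -1.000e-02  2.185e+01] tail [-82.16   0.1   22.41]
```

Call:
arm_command:
  moves:
    - {"tx": -0.025,"ty": 0,"tz": 0,"rx": 0,"ry": 0.02,"rz": 0}
    - {"tx": -0.025,"ty": 0,"tz": 0,"rx": 0,"ry": 0.02,"rz": 0}
    - {"tx": -0.025,"ty": 0,"tz": 0,"rx": 0,"ry": 0,"rz": 0}
    - {"tx": -0.025,"ty": 0,"tz": 0,"rx": 0,"ry": 0,"rz": 0}
    - {"tx": -0.025,"ty": 0,"tz": 0,"rx": 0,"ry": 0,"rz": 0}
    - {"tx": -0.025,"ty": 0,"tz": 0,"rx": 0,"ry": 0,"rz": 0}
    - {"tx": 0,"ty": 0,"tz": 0,"rx": 0,"ry": 0,"rz": 0}
    - {"tx": 0,"ty": 0,"tz": 0,"rx": 0,"ry": 0,"rz": 0}

```text
time_s: 24.8
ee_pos: [472.4, 294.8, 30.6]
eef_rot: [-180.0, -0.1, 85.7]
wrist_force: [-0.8, -5.3, -3.7]
gripper_width: 47.8
grasp_force: 30.0
```

```bash
python3 st.py
```

```text
24.9 [-0.63 -5.75 -3.78] [-1.47  0.26  0.02] [-1.7996e+02 -1.0000e-01  8.5700e+01] [1.090e+00 2.000e-02 3.068e+01] nose [8.610e+01 3.000e-02 2.233e+01] tail [-8.390e+01  3.000e-02  2.202e+01]
```

Call:
arm_command:
  moves:
    - {"tx": -0.02,"ty": 0,"tz": 0,"rx": 0,"ry": -0.01,"rz": 0}
    - {"tx": -0.02,"ty": 0,"tz": 0,"rx": 0,"ry": -0.01,"rz": 0}
    - {"tx": 0,"ty": 0,"tz": 0,"rx": 0,"ry": 0,"rz": 0}
    - {"tx": 0,"ty": 0,"tz": 0,"rx": 0,"ry": 0,"rz": 0}
    - {"tx": 0,"ty": 0,"tz": 0,"rx": 0,"ry": 0,"rz": 0}
    - {"tx": 0,"ty": 0,"tz": 0,"rx": 0,"ry": 0,"rz": 0}
    - {"tx": 0,"ty": 0,"tz": 0,"rx": 0,"ry": 0,"rz": 0}
    - {"tx": 0,"ty": 0,"tz": 0,"rx": 0,"ry": 0,"rz": 0}

```text
time_s: 25.75
ee_pos: [472.4, 294.8, 30.7]
eef_rot: [-180.0, -0.1, 85.7]
wrist_force: [0.4, -5.5, -8.3]
gripper_width: 47.7
grasp_force: 30.0
```

```bash
python3 st.py
```

```text
25.85 [-0.1  -5.   -7.99] [-1.25 -0.01 -0.1 ] [-1.7998e+02 -6.0000e-02  8.5730e+01] [ 1.03  0.08 30.7 ] nose [86.04  0.12 22.29] tail [-8.396e+01  4.000e-02  2.211e+01]
```

Call:
arm_command:
  moves:
    - {"tx": -0.015,"ty": 0,"tz": 0.02,"rx": 0,"ry": 0,"rz": 0}
    - {"tx": -0.015,"ty": 0,"tz": 0.02,"rx": 0,"ry": 0,"rz": 0}
    - {"tx": 0,"ty": 0,"tz": 0.01,"rx": 0,"ry": 0,"rz": 0}
    - {"tx": 0,"ty": 0,"tz": 0,"rx": 0,"ry": 0,"rz": 0}
    - {"tx": 0,"ty": 0,"tz": 0,"rx": 0,"ry": 0,"rz": 0}
    - {"tx": 0,"ty": 0,"tz": 0,"rx": 0,"ry": 0,"rz": 0}
    - {"tx": 0,"ty": 0,"tz": 0,"rx": 0,"ry": 0,"rz": 0}
    - {"tx": 0,"ty": 0,"tz": 0,"rx": 0,"ry": 0,"rz": 0}

```text
time_s: 26.7
ee_pos: [472.4, 294.9, 30.6]
eef_rot: [-180.0, -0.1, 85.7]
wrist_force: [-3.2, -5.9, 0.8]
gripper_width: 47.5
grasp_force: 30.0
```

```bash
python3 st.py
```

```text
26.8 [-3.17 -5.64  1.41] [-1.39  0.76 -0.07] [-1.7999e+02 -1.3000e-01  8.5740e+01] [ 1.06  0.04 30.6 ] nose [86.08  0.1  22.29] tail [-8.392e+01 -2.000e-02  2.191e+01]
```

Call:
arm_command:
  hand: 0.5
  moves:
    - {"tx": 0,"ty": 0,"tz": 0,"rx": 0,"ry": 0,"rz": 0}
    - {"tx": 0,"ty": 0,"tz": 0,"rx": 0,"ry": 0,"rz": 0}
    - {"tx": 0,"ty": 0,"tz": 0,"rx": 0,"ry": 0,"rz": 0}
    - {"tx": 0,"ty": 0,"tz": 0,"rx": 0,"ry": 0,"rz": 0}
    - {"tx": 0,"ty": 0,"tz": -0.3,"rx": 0,"ry": 0,"rz": 0}
    - {"tx": 0,"ty": 0,"tz": -0.6,"rx": 0,"ry": 0,"rz": 0}
    - {"tx": 0,"ty": 0,"tz": -1,"rx": 0,"ry": 0,"rz": 0}
    - {"tx": 0,"ty": 0,"tz": -1,"rx": 0,"ry": 0,"rz": 0}

```text
time_s: 27.65
ee_pos: [472.5, 294.6, 89.5]
eef_rot: [180.0, -0.1, 85.7]
wrist_force: [-0.2, 0.2, -0.5]
gripper_width: 65.2
grasp_force: 0.0
```

Call:
arm_command:
  hand: -1
  moves:
    - {"tx": -1,"ty": 0,"tz": -1,"rx": 0,"ry": 0,"rz": 0}
    - {"tx": -1,"ty": 0,"tz": -1,"rx": 0,"ry": 0,"rz": 0}
    - {"tx": -0.9,"ty": 0,"tz": 0,"rx": 0,"ry": 0,"rz": 0}
    - {"tx": 0,"ty": 0,"tz": 0,"rx": 0,"ry": 0,"rz": 0}
    - {"tx": 0,"ty": 0,"tz": 0,"rx": 0,"ry": 0,"rz": 0}
    - {"tx": 0,"ty": 0,"tz": 0,"rx": 0,"ry": 0,"rz": 0}
    - {"tx": 0,"ty": 0,"tz": 0,"rx": 0,"ry": 0,"rz": 0}
    - {"tx": 0,"ty": 0,"tz": 0,"rx": 0,"ry": 0,"rz": 0}

```text
time_s: 28.45
ee_pos: [467.8, 237.1, 127.5]
eef_rot: [-180.0, -0.1, 85.8]
wrist_force: [0.3, -0.3, 0.6]
gripper_width: 9.0
grasp_force: 0.0
```

```bash
python3 st.py; python3 ov.py w7 >/dev/null; python3 - <<'E'
import cv2,numpy as np
from h import *
a=cv2.imread("pics/w7.png"); im=ctrl.capture("side")[165:255,180:280,::-1]
b=cv2.resize(im,(333,300),interpolation=cv2.INTER_CUBIC)
c=cv2.resize(a,(467,350)); o=np.zeros((350,800,3),np.uint8); o[:,:467]=c; o[:300,467:]=b; cv2.imwrite("pics/m7.png",o)
E
```

```text
28.55 [-0.09 -0.24  0.15] [-0.11  0.01 -0.01] [-1.7998e+02 -8.0000e-02  8.5770e+01] [-5.7040e+01  9.0000e-02  1.2761e+02] nose [ 27.97   0.19 119.23] tail [-142.03   -0.    118.98]
```

View pics/m7.png

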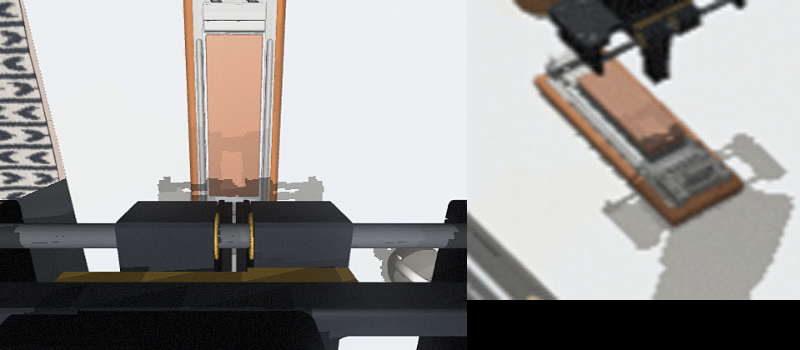

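The stone lies in the channel with its nose under the hood. Next I press it down with closed fingers near the tail.

Call:
arm_command:
  moves:
    - {"tx": 0,"ty": 0,"tz": 0.6,"rx": 0,"ry": 0,"rz": 0}
    - {"tx": 0,"ty": 0,"tz": 1,"rx": 0,"ry": 0,"rz": 0}
    - {"tx": 0,"ty": 0,"tz": 1,"rx": 0,"ry": 0,"rz": 0}
    - {"tx": 0,"ty": 0,"tz": 0.7,"rx": 0,"ry": 0,"rz": 0}
    - {"tx": 0,"ty": 0,"tz": 0.3,"rx": 0,"ry": 0,"rz": 0}
    - {"tx": 0,"ty": 0,"tz": 0.1,"rx": 0,"ry": 0,"rz": 0}
    - {"tx": 0,"ty": 0,"tz": 0.05,"rx": 0,"ry": 0,"rz": 0}
    - {"tx": 0,"ty": 0,"tz": 0.05,"rx": 0,"ry": 0,"rz": 0}

```text
time_s: 29.5
ee_pos: [468.5, 237.1, 52.5]
eef_rot: [179.9, -0.2, 85.7]
wrist_force: [0.2, 0.2, -0.1]
gripper_width: 0.7
grasp_force: 0.0
```

Call:
arm_command:
  moves:
    - {"tx": 0,"ty": 0,"tz": 0.05,"rx": 0,"ry": 0,"rz": 0}
    - {"tx": 0,"ty": 0,"tz": 0.05,"rx": 0,"ry": 0,"rz": 0}
    - {"tx": 0,"ty": 0,"tz": 0.03,"rx": 0,"ry": 0,"rz": 0}
    - {"tx": 0,"ty": 0,"tz": 0,"rx": 0,"ry": 0,"rz": 0}
    - {"tx": 0,"ty": 0,"tz": 0,"rx": 0,"ry": 0,"rz": 0}
    - {"tx": 0,"ty": 0,"tz": 0,"rx": 0,"ry": 0,"rz": 0}
    - {"tx": 0,"ty": 0,"tz": 0,"rx": 0,"ry": 0,"rz": 0}
    - {"tx": 0,"ty": 0,"tz": 0,"rx": 0,"ry": 0,"rz": 0}

```text
time_s: 30.3
ee_pos: [468.1, 236.9, 49.5]
eef_rot: [180.0, -0.1, 85.7]
wrist_force: [-2.6, -1.2, 4.6]
gripper_width: 0.1
grasp_force: 2.7
```

Call:
arm_command:
  moves:
    - {"tx": 0,"ty": 0,"tz": 0.03,"rx": 0,"ry": 0,"rz": 0}
    - {"tx": 0,"ty": 0,"tz": 0.03,"rx": 0,"ry": 0,"rz": 0}
    - {"tx": 0,"ty": 0,"tz": 0.02,"rx": 0,"ry": 0,"rz": 0}
    - {"tx": 0,"ty": 0,"tz": 0,"rx": 0,"ry": 0,"rz": 0}
    - {"tx": 0,"ty": 0,"tz": 0,"rx": 0,"ry": 0,"rz": 0}
    - {"tx": 0,"ty": 0,"tz": 0,"rx": 0,"ry": 0,"rz": 0}
    - {"tx": 0,"ty": 0,"tz": 0,"rx": 0,"ry": 0,"rz": 0}
    - {"tx": 0,"ty": 0,"tz": 0,"rx": 0,"ry": 0,"rz": 0}

```text
time_s: 31.1
ee_pos: [468.2, 237.0, 49.4]
eef_rot: [-180.0, -0.2, 85.7]
wrist_force: [-9.5, -4.9, 24.9]
gripper_width: 0.1
grasp_force: 12.5
```

Call:
arm_command:
  moves:
    - {"tx": 0,"ty": 0,"tz": -0.2,"rx": 0,"ry": 0,"rz": 0}
    - {"tx": 0,"ty": 0,"tz": -0.5,"rx": 0,"ry": 0,"rz": 0}
    - {"tx": 1,"ty": 0,"tz": 0,"rx": 0,"ry": 0,"rz": 0}
    - {"tx": 1,"ty": 0,"tz": 0,"rx": 0,"ry": 0,"rz": 0}
    - {"tx": 1,"ty": 0,"tz": 0,"rx": 0,"ry": 0,"rz": 0}
    - {"tx": 1,"ty": 0,"tz": 0,"rx": 0,"ry": 0,"rz": 0}
    - {"tx": 1,"ty": 0,"tz": 0,"rx": 0,"ry": 0,"rz": 0}
    - {"tx": 0,"ty": 0,"tz": 0.3,"rx": 0,"ry": 0,"rz": 0}

```text
time_s: 31.9
ee_pos: [474.6, 341.7, 55.8]
eef_rot: [180.0, -0.2, 86.0]
wrist_force: [0.5, 0.0, -0.1]
gripper_width: 0.3
grasp_force: 0.0
```

Call:
arm_command:
  moves:
    - {"tx": 0,"ty": 0,"tz": 0.15,"rx": 0,"ry": 0,"rz": 0}
    - {"tx": 0,"ty": 0,"tz": 0.1,"rx": 0,"ry": 0,"rz": 0}
    - {"tx": 0,"ty": 0,"tz": 0.05,"rx": 0,"ry": 0,"rz": 0}
    - {"tx": 0,"ty": 0,"tz": 0.03,"rx": 0,"ry": 0,"rz": 0}
    - {"tx": 0,"ty": 0,"tz": 0,"rx": 0,"ry": 0,"rz": 0}
    - {"tx": 0,"ty": 0,"tz": 0,"rx": 0,"ry": 0,"rz": 0}
    - {"tx": 0,"ty": 0,"tz": 0,"rx": 0,"ry": 0,"rz": 0}
    - {"tx": 0,"ty": 0,"tz": 0,"rx": 0,"ry": 0,"rz": 0}

```text
time_s: 32.7
ee_pos: [475.7, 336.1, 49.5]
eef_rot: [180.0, -0.1, 85.7]
wrist_force: [-2.1, -2.0, 5.2]
gripper_width: 0.5
grasp_force: 2.9
```

Call:
arm_command:
  moves:
    - {"tx": 0,"ty": 0,"tz": 0.03,"rx": 0,"ry": 0,"rz": 0}
    - {"tx": 0,"ty": 0,"tz": 0.03,"rx": 0,"ry": 0,"rz": 0}
    - {"tx": 0,"ty": 0,"tz": 0,"rx": 0,"ry": 0,"rz": 0}
    - {"tx": 0,"ty": 0,"tz": 0,"rx": 0,"ry": 0,"rz": 0}
    - {"tx": 0,"ty": 0,"tz": -0.4,"rx": 0,"ry": 0,"rz": 0}
    - {"tx": 0,"ty": 0,"tz": -1,"rx": 0,"ry": 0,"rz": 0}
    - {"tx": -0.5,"ty": 0,"tz": -0.8,"rx": 0,"ry": 0,"rz": 0}
    - {"tx": -1,"ty": 0,"tz": 0,"rx": 0,"ry": 0,"rz": 0}

```text
time_s: 33.5
ee_pos: [474.2, 308.7, 94.3]
eef_rot: [179.8, -0.3, 85.9]
wrist_force: [0.8, -0.6, -0.2]
gripper_width: 0.4
grasp_force: 0.0
```

Call:
arm_command:
  moves:
    - {"tx": -1,"ty": 0,"tz": 0,"rx": 0,"ry": 0,"rz": 0}
    - {"tx": -1,"ty": 0,"tz": 0,"rx": 0,"ry": 0,"rz": 0}
    - {"tx": -1,"ty": 0,"tz": 0,"rx": 0,"ry": 0,"rz": 0}
    - {"tx": -1,"ty": 0,"tz": 0,"rx": 0,"ry": 0,"rz": 0}
    - {"tx": -1,"ty": 0,"tz": 0,"rx": 0,"ry": 0,"rz": 0}
    - {"tx": -1,"ty": 0,"tz": 0,"rx": 0,"ry": 0,"rz": 0}
    - {"tx": -1,"ty": 0,"tz": 0,"rx": 0,"ry": 0,"rz": 0}
    - {"tx": -0.8,"ty": 0,"tz": 0,"rx": 0,"ry": 0,"rz": 0}

```text
time_s: 34.3
ee_pos: [461.5, 149.0, 91.7]
eef_rot: [-180.0, -0.1, 85.7]
wrist_force: [0.3, 0.2, -0.2]
gripper_width: 0.5
grasp_force: 0.0
```

Call:
arm_command:
  moves:
    - {"tx": -0.6,"ty": 0,"tz": 0,"rx": 0,"ry": 0,"rz": 0}
    - {"tx": 0,"ty": 0,"tz": 0,"rx": 0,"ry": 0,"rz": 0}
    - {"tx": 0,"ty": 0,"tz": 0,"rx": 0,"ry": 0,"rz": 0}
    - {"tx": 0,"ty": 0,"tz": 0,"rx": 0,"ry": 0,"rz": 0}
    - {"tx": 0,"ty": 0,"tz": 0,"rx": 0,"ry": 0,"rz": 0}
    - {"tx": 0,"ty": 0,"tz": 0,"rx": 0,"ry": 0,"rz": 0}
    - {"tx": 0,"ty": 0,"tz": 0,"rx": 0,"ry": 0,"rz": 0}
    - {"tx": 0,"ty": 0,"tz": 0,"rx": 0,"ry": 0,"rz": 0}

```text
time_s: 35.1
ee_pos: [460.7, 139.2, 91.6]
eef_rot: [-180.0, -0.1, 85.8]
wrist_force: [1.0, -0.3, 0.7]
gripper_width: 0.3
grasp_force: 0.0
```

```bash
python3 st.py; python3 - <<'E'
from h import *
s=ctrl.observe(); im,K,T=snap("wrist","w8.png")
a=im[:,:,::-1].copy()
for x,z,w in ((-131,55,16),(-121,55,16),(-97,32,21),(-85,26,25)):
    p=proj(H([[x,-w,z],[x,w,z]]),K,T).astype(int); cv2.line(a,tuple(map(int,p[0])),tuple(map(int,p[1])),(0,255,0),1)
p=proj(H([[-131,-60,40],[-60,60,40]]),K,T); lo=(p.min(0)-10).clip(0).astype(int); hi=(p.max(0)+10).astype(int)
c=a[lo[1]:hi[1],lo[0]:hi[0]]; f=min(800/c.shape[1],600/c.shape[0]); cv2.imwrite("pics/w8o.png",cv2.resize(c,None,fx=f,fy=f,interpolation=cv2.INTER_CUBIC)); print(lo,hi,f)
E
```

```text
35.2 [ 0.23 -0.14  0.2 ] [-0.1   0.05  0.  ] [-1.7999e+02 -1.0000e-01  8.5740e+01] [-1.552e+02 -1.000e-01  9.165e+01] nose [-7.019e+01 -3.000e-02  8.330e+01] tail [-2.4019e+02 -1.6000e-01  8.3000e+01]
[176  75] [378 205] 3.9603960396039604
```

View pics/w8o.png

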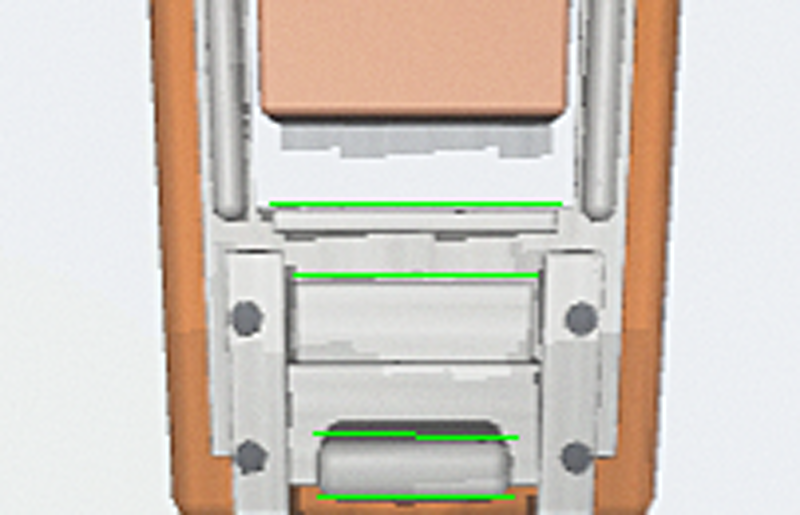

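The plate tail (crop row ~200) sits inside the end stop. The tongue is at row ~280 and the tab at rows 435–495, so the rail can be pushed now.

Call:
arm_command:
  moves:
    - {"tx": 0,"ty": 0,"tz": 0.5,"rx": 0,"ry": 0,"rz": 0}
    - {"tx": 0,"ty": 0,"tz": 0.8,"rx": 0,"ry": 0,"rz": 0}
    - {"tx": 0,"ty": 0,"tz": 0.8,"rx": 0,"ry": 0,"rz": 0}
    - {"tx": 0,"ty": 0,"tz": 0.4,"rx": 0,"ry": 0,"rz": 0}
    - {"tx": 0.2,"ty": 0,"tz": 0,"rx": 0,"ry": 0,"rz": 0}
    - {"tx": 0.2,"ty": 0,"tz": 0,"rx": 0,"ry": 0,"rz": 0}
    - {"tx": 0.1,"ty": 0,"tz": 0,"rx": 0,"ry": 0,"rz": 0}
    - {"tx": 0,"ty": 0,"tz": 0,"rx": 0,"ry": 0,"rz": 0}

```text
time_s: 36.1
ee_pos: [461.9, 149.8, 42.3]
eef_rot: [179.9, -0.1, 85.8]
wrist_force: [-0.1, 0.2, 0.4]
gripper_width: 0.5
grasp_force: 0.0
```

Call:
arm_command:
  moves:
    - {"tx": 0.1,"ty": 0,"tz": 0,"rx": 0,"ry": 0,"rz": 0}
    - {"tx": 0.1,"ty": 0,"tz": 0,"rx": 0,"ry": 0,"rz": 0}
    - {"tx": 0.1,"ty": 0,"tz": 0,"rx": 0,"ry": 0,"rz": 0}
    - {"tx": 0.1,"ty": 0,"tz": 0,"rx": 0,"ry": 0,"rz": 0}
    - {"tx": 0.1,"ty": 0,"tz": 0,"rx": 0,"ry": 0,"rz": 0}
    - {"tx": 0.1,"ty": 0,"tz": 0,"rx": 0,"ry": 0,"rz": 0}
    - {"tx": 0,"ty": 0,"tz": 0,"rx": 0,"ry": 0,"rz": 0}
    - {"tx": 0,"ty": 0,"tz": 0,"rx": 0,"ry": 0,"rz": 0}

```text
time_s: 36.9
ee_pos: [462.2, 161.5, 41.6]
eef_rot: [-180.0, -0.1, 85.8]
wrist_force: [0.8, -0.3, -0.3]
gripper_width: 0.4
grasp_force: 0.0
```

```bash
python3 st.py
```

```text
37.0 [-0.35 -0.49  0.33] [-0.1   0.08 -0.01] [-1.7997e+02 -1.2000e-01  8.5760e+01] [-132.81    0.22   41.58] nose [-47.79   0.32  33.25] tail [-2.1779e+02  1.3000e-01  3.2910e+01]
```

Call:
arm_command:
  moves:
    - {"tx": 0.1,"ty": 0,"tz": 0,"rx": 0,"ry": 0,"rz": 0}
    - {"tx": 0.1,"ty": 0,"tz": 0,"rx": 0,"ry": 0,"rz": 0}
    - {"tx": 0,"ty": 0,"tz": 0,"rx": 0,"ry": 0,"rz": 0}
    - {"tx": 0,"ty": 0,"tz": 0,"rx": 0,"ry": 0,"rz": 0}
    - {"tx": 0,"ty": 0,"tz": 0,"rx": 0,"ry": 0,"rz": 0}
    - {"tx": 0,"ty": 0,"tz": 0,"rx": 0,"ry": 0,"rz": 0}
    - {"tx": 0,"ty": 0,"tz": 0,"rx": 0,"ry": 0,"rz": 0}
    - {"tx": 0,"ty": 0,"tz": 0,"rx": 0,"ry": 0,"rz": 0}

```text
time_s: 37.85
ee_pos: [462.8, 165.2, 41.8]
eef_rot: [180.0, -0.1, 85.7]
wrist_force: [0.3, -0.9, 0.2]
gripper_width: 0.4
grasp_force: 0.3
```

```bash
python3 st.py; python3 - <<'E'
from h import *
im,K,T=snap("wrist","w9.png")
a=im[60:260,160:400,::-1]; cv2.imwrite("pics/w9o.png",cv2.resize(a,None,fx=3,fy=3,interpolation=cv2.INTER_CUBIC))
E
```

```text
37.95 [-0.11 -0.69 -0.05] [-0.17  0.07 -0.03] [ 1.7999e+02 -1.1000e-01  8.5750e+01] [-129.02   -0.14   41.75] nose [-44.01  -0.07  33.41] tail [-2.1401e+02 -2.1000e-01  3.3080e+01]
```

View pics/w9o.png

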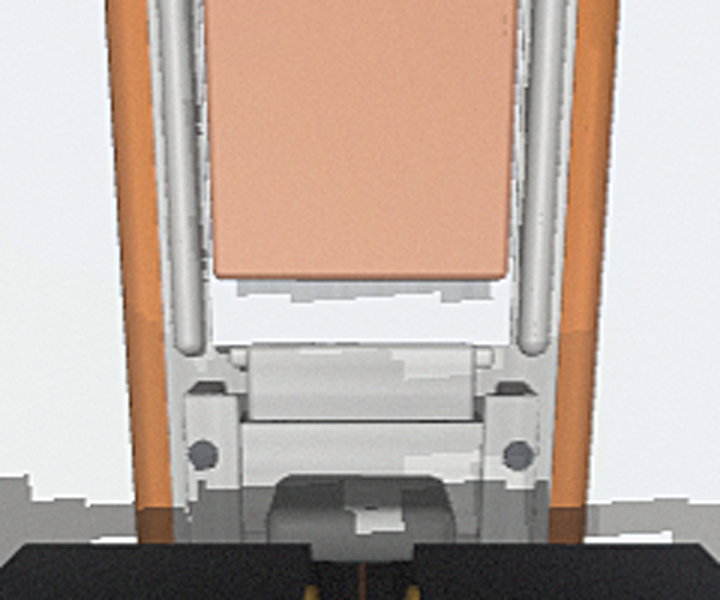

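The rail is moving: the tongue's front edge (row ~343) is now over the end stop. I'll keep pushing gently.

Call:
arm_command:
  moves:
    - {"tx": 0.07,"ty": 0,"tz": 0,"rx": 0,"ry": 0,"rz": 0}
    - {"tx": 0.07,"ty": 0,"tz": 0,"rx": 0,"ry": 0,"rz": 0}
    - {"tx": 0.07,"ty": 0,"tz": 0,"rx": 0,"ry": 0,"rz": 0}
    - {"tx": 0.07,"ty": 0,"tz": 0,"rx": 0,"ry": 0,"rz": 0}
    - {"tx": 0.07,"ty": 0,"tz": 0,"rx": 0,"ry": 0,"rz": 0}
    - {"tx": 0,"ty": 0,"tz": 0,"rx": 0,"ry": 0,"rz": 0}
    - {"tx": 0,"ty": 0,"tz": 0,"rx": 0,"ry": 0,"rz": 0}
    - {"tx": 0,"ty": 0,"tz": 0,"rx": 0,"ry": 0,"rz": 0}

```text
time_s: 38.85
ee_pos: [463.3, 172.3, 41.8]
eef_rot: [180.0, -0.1, 85.7]
wrist_force: [0.4, -0.7, -0.4]
gripper_width: 0.0
grasp_force: 0.2
```

```bash
python3 st.py
```

```text
38.95 [ 0.19 -0.14  0.21] [-0.12  0.04 -0.01] [ 1.800e+02 -1.300e-01  8.575e+01] [-1.2184e+02 -5.0000e-02  4.1750e+01] nose [-3.683e+01  2.000e-02  3.344e+01] tail [-2.0682e+02 -1.3000e-01  3.3070e+01]
```

Call:
arm_command:
  moves:
    - {"tx": 0.04,"ty": 0,"tz": 0,"rx": 0,"ry": 0,"rz": 0}
    - {"tx": 0.04,"ty": 0,"tz": 0,"rx": 0,"ry": 0,"rz": 0}
    - {"tx": 0.04,"ty": 0,"tz": 0,"rx": 0,"ry": 0,"rz": 0}
    - {"tx": 0.02,"ty": 0,"tz": 0,"rx": 0,"ry": 0,"rz": 0}
    - {"tx": 0,"ty": 0,"tz": 0,"rx": 0,"ry": 0,"rz": 0}
    - {"tx": 0,"ty": 0,"tz": 0,"rx": 0,"ry": 0,"rz": 0}
    - {"tx": 0,"ty": 0,"tz": 0,"rx": 0,"ry": 0,"rz": 0}
    - {"tx": 0,"ty": 0,"tz": 0,"rx": 0,"ry": 0,"rz": 0}

```text
time_s: 39.8
ee_pos: [463.3, 173.0, 41.7]
eef_rot: [-179.9, 0.0, 85.7]
wrist_force: [-2.1, -8.1, 5.0]
gripper_width: 0.6
grasp_force: 4.3
```

```bash
python3 st.py
```

```text
39.9 [-2.04 -8.57  5.69] [-1.95  0.51 -0.02] [-1.7994e+02  2.0000e-02  8.5660e+01] [-1.2119e+02 -3.0000e-02  4.1680e+01] nose [-36.19  -0.08  33.16] tail [-2.0619e+02  4.0000e-02  3.3210e+01]
```

Call:
arm_command:
  moves:
    - {"tx": 0.03,"ty": 0,"tz": 0,"rx": 0,"ry": 0,"rz": 0}
    - {"tx": 0,"ty": 0,"tz": 0,"rx": 0,"ry": 0,"rz": 0}
    - {"tx": 0,"ty": 0,"tz": 0,"rx": 0,"ry": 0,"rz": 0}
    - {"tx": 0,"ty": 0,"tz": 0,"rx": 0,"ry": 0,"rz": 0}
    - {"tx": 0,"ty": 0,"tz": 0,"rx": 0,"ry": 0,"rz": 0}
    - {"tx": 0,"ty": 0,"tz": 0,"rx": 0,"ry": 0,"rz": 0}
    - {"tx": 0,"ty": 0,"tz": 0,"rx": 0,"ry": 0,"rz": 0}
    - {"tx": 0,"ty": 0,"tz": 0,"rx": 0,"ry": 0,"rz": 0}

```text
time_s: 40.75
ee_pos: [463.3, 173.0, 41.7]
eef_rot: [-179.9, 0.1, 85.6]
wrist_force: [-3.7, -11.3, 7.6]
gripper_width: 0.5
grasp_force: 5.4
```

Call:
arm_command:
  moves:
    - {"tx": -0.2,"ty": 0,"tz": 0,"rx": 0,"ry": 0,"rz": 0}
    - {"tx": -0.6,"ty": 0,"tz": 0,"rx": 0,"ry": 0,"rz": 0}
    - {"tx": -0.8,"ty": 0,"tz": 0,"rx": 0,"ry": 0,"rz": 0}
    - {"tx": 0,"ty": 0,"tz": -0.6,"rx": 0,"ry": 0,"rz": 0}
    - {"tx": 0,"ty": 0,"tz": -1,"rx": 0,"ry": 0,"rz": 0}
    - {"tx": 0,"ty": 0,"tz": -1,"rx": 0,"ry": 0,"rz": 0}
    - {"tx": 0,"ty": 0,"tz": 0,"rx": 0,"ry": 0,"rz": 0}
    - {"tx": 0,"ty": 0,"tz": 0,"rx": 0,"ry": 0,"rz": 0}

```text
time_s: 41.55
ee_pos: [461.4, 143.6, 94.3]
eef_rot: [179.9, -0.2, 85.7]
wrist_force: [0.4, -1.3, -0.0]
gripper_width: 0.3
grasp_force: 0.0
```

```bash
python3 st.py; python3 - <<'E'
from h import *
im,K,T=snap("wrist","w10.png"); a=im[:,:,::-1].copy()
for x,z,w in ((-110,55,16),(-100,55,16),(-76,32,21),(-85,26,29),(71+6,34,27)):
    p=proj(H([[x,-w,z],[x,w,z]]),K,T).astype(int); cv2.line(a,tuple(map(int,p[0])),tuple(map(int,p[1])),(0,255,0),1)
a=a[0:220,170:390]; cv2.imwrite("pics/w10o.png",cv2.resize(a,(600,600),interpolation=cv2.INTER_CUBIC))
E
```

```text
41.65 [ 0.13 -0.36 -0.05] [-0.06  0.07  0.03] [-1.7996e+02 -9.0000e-02  8.5740e+01] [-150.99    0.3    93.26] nose [-65.98   0.37  84.89] tail [-235.98    0.25   84.63]
```

View pics/w10o.png

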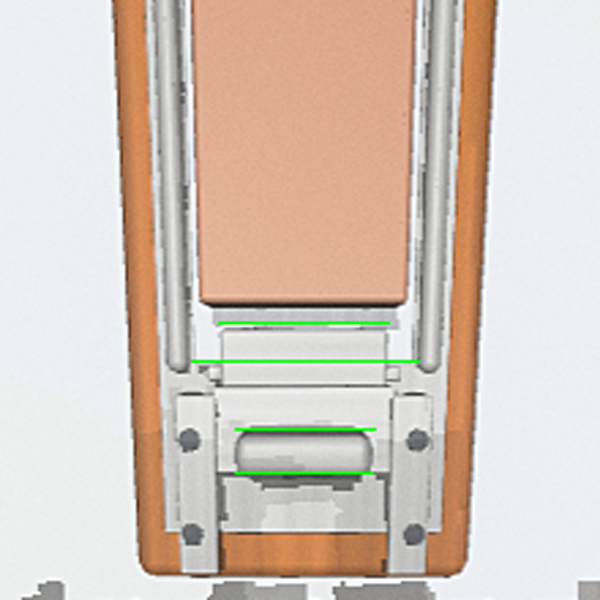

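The rail tongue now covers the tail and the tab matches its predicted home position. The last push met a hard stop with no further movement. The arm is clear.

```bash
python3 -c "
from bench import ctrl
print(ctrl.job_done())"
```

```text
the job is handed in; nothing more can be done
None
```

I handed the job in at about 41.7 s: the stone is seated stone side up, flat on the bed with the jaw pushing it against the end stop, and the locking rail is pushed home over its tail.

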